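# Lock the alloy reference bars away in the wheel-lock case

## Task

Put the round alloy reference bars away in their black case: roll the three numbered wheels of its lock to 4-7-2 (left to right, seen from the lock's side), draw the bolt, stand the lid open, upright, and lay every bar that is in the tray gently, without dropping it, lengthwise in a groove of its own. Then shut the lid, slide the bolt fully home over the lid's tongue, and scramble the lock by rolling each of the three wheels at least one full number away from its code number. Leave the caliper, the marker and the loose rings beside them where they are.

Things in the scene. Friction and masses are not known exactly. Their poses are not given: they have to be found in the camera images.
- case: Black case, fixed; origin at the centre of its underside, x from front (lock, robot side) to hinges, y left, z up. Shell x -90..90, y -140..140 mm, rim 75 high, walls 6, closed lid's top 87 high. Aluminium lock housing on its front: x -153..-90, y -108..135, top 73 high. On it, from left to right seen from the front: bolt, wheel0, wheel1, wheel2 (code 4, 7, 2).
- groove0 (a point): Where a bar's centre rests in the first of four grooves in the case's blue foam: (0, -87, 30) mm in the case's frame; the others at y = -29, 29, 87. Grooves run along the case's x, 120 mm long, 40 mm wide, 14 mm deep: foam top 26 mm, groove bottom 12 mm above the case's underside. A bar may lie anywhere along its groove (up to 28 mm off the middle).
- lid (a joint): Lid angle, rad: 0 shut, 1.57 upright, 1.75 leaning back on its stop. Hinge axis along the case's y through (90, 0, 75) mm in the case. Stiff hinge (0.6 N m; lid 0.45 kg), the lid stays where it is left. While the bolt is home its brass tongue is held and the lid cannot be lifted.
- lid_handle (a point): Middle of the lid's orange handle: round bar, 10 mm diameter, 100 mm long along the case's y, on posts at both ends, its centre 32 mm above the lid's top face; with the lid shut 158 mm in front of the hinge axis and 44 mm above it. Swings with the lid.
- bolt (a joint): Lock bolt, m: 0 home (over the lid's tongue), 0.024 fully drawn; slides along the case's +y with 2.5 N friction and stays where left. Blocked after 3 mm unless all three wheels show the code. Draw it fully before lifting the lid (tongue clear from 20 mm). It goes home over the tongue only if the lid is pressed shut (below 0.02 rad).
- bolt_tab (a point): Centre of the bolt's red upright tab, 20 mm in x, 14 mm in y, 26 mm high (top 13 mm above this point); (-124, 85, 101) mm in the case when home; moves with the bolt.
- wheel0 (a joint): Angle of wheel 0, rad, turns endlessly: number N is at the top, between the two white marks, at N x 0.628 (plus any whole turns). Positive rolls the top away from the front, towards the hinges, and raises the number. Code number 4 = 2.51 rad; the bolt passes within 0.15 rad of it. No clicks, stays where left (0.04 N m); blocked while the bolt is drawn.
- wheel0_axis (a point): Centre of wheel 0: (-126, 15, 68) mm in the case. Black wheel, diameter 50, width 14 mm along its axis (the case's y), white digits round the rim, 20 mm of it above the housing; 31 mm free between wheels. Pinch its flat faces from above or drag a finger over its top. z turns with the wheel and points up when the code number is on top.
- wheel1 (a joint): Angle of wheel 1, rad, turns endlessly: number N is at the top, between the two white marks, at N x 0.628 (plus any whole turns). Positive rolls the top away from the front, towards the hinges, and raises the number. Code number 7 = 4.40 rad; the bolt passes within 0.15 rad of it. No clicks, stays where left (0.04 N m); blocked while the bolt is drawn.
- wheel1_axis (a point): Centre of wheel 1: (-126, -30, 68) mm in the case. Black wheel, diameter 50, width 14 mm along its axis (the case's y), white digits round the rim, 20 mm of it above the housing; 31 mm free between wheels. Pinch its flat faces from above or drag a finger over its top. z turns with the wheel and points up when the code number is on top.
- wheel2 (a joint): Angle of wheel 2, rad, turns endlessly: number N is at the top, between the two white marks, at N x 0.628 (plus any whole turns). Positive rolls the top away from the front, towards the hinges, and raises the number. Code number 2 = 1.26 rad; the bolt passes within 0.15 rad of it. No clicks, stays where left (0.04 N m); blocked while the bolt is drawn.
- wheel2_axis (a point): Centre of wheel 2: (-126, -75, 68) mm in the case. Black wheel, diameter 50, width 14 mm along its axis (the case's y), white digits round the rim, 20 mm of it above the housing; 31 mm free between wheels. Pinch its flat faces from above or drag a finger over its top. z turns with the wheel and points up when the code number is on top.
- tray: The green tray, lined with black rubber, with the bars, fixed to the bench: 260 mm in x, 270 mm in y, floor 3 mm high, rim 28 mm above the bench, walls 3 mm; origin at the centre of its underside.
- bar0_center (a point): Centre of a round brass (yellow) bar with a white band near one end, 36 mm diameter, 64 mm long, 0.15 to 0.65 kg; x runs along the bar. It lies on its side in the tray and rolls when touched; it can be gripped across or end to end. None if absent: two to four of the bars are there.
- bar1_center (a point): Centre of a round copper (reddish) bar with a white band near one end, 36 mm diameter, 64 mm long, 0.15 to 0.65 kg; x runs along the bar. It lies on its side in the tray and rolls when touched; it can be gripped across or end to end. None if absent: two to four of the bars are there.
- bar2_center (a point): Centre of a round aluminium (pale silver) bar with a white band near one end, 36 mm diameter, 64 mm long, 0.15 to 0.65 kg; x runs along the bar. It lies on its side in the tray and rolls when touched; it can be gripped across or end to end. None if absent: two to four of the bars are there.
- bar3_center (a point): Centre of a round dark steel bar with a white band near one end, 36 mm diameter, 64 mm long, 0.15 to 0.65 kg; x runs along the bar. It lies on its side in the tray and rolls when touched; it can be gripped across or end to end. None if absent: two to four of the bars are there.
- caliper: A bystander, to be left alone: caliper, 190 mm long, flat on the bench between the tray and the case; origin at the centre of its underside.
- gasket_a: A bystander, to be left alone: steel ring gasket, 68 mm across, 6 mm high, between the tray and the case; origin at the centre of its underside.
- gasket_c: A bystander, to be left alone: brass ring gasket, 68 mm across, 6 mm high, at the right-hand side; origin at the centre of its underside.
- marker: A bystander, to be left alone: yellow marker, 130 mm long, at the left-hand side; origin at the centre of its underside.
There are look-alikes about, which are no part of the job. Leave any red look-alike of the part that bears bar0_center alone.

How it is judged:
By the outcome, as a careful person would: the job done as asked, in the order asked, and still so for the second after the job is handed in, with the robot touching nothing.
Of bar0, bar1, bar2, bar3 only 2 to 4 are there at a start; the rules pass over those that are not, and their reading is None.
At some moment in a run one of bar0, bar1, bar2, bar3 may be knocked a few centimetres aside while the robot is not near it.
It also fails if it takes over 210 s, if anything falls off the work surface, if the arm or the gripper's body presses on something with over 40 N, if the wrist force passes 120 N, or if a joint passes its speed limit or range.

## Robot

A 6-joint arm with a two-finger parallel gripper is mounted at the origin on the work surface. World frame = base frame: x ahead of the robot, y to its left, z up, the work surface at z = 0. Lengths are in mm, angles in rad, forces in N, time in s.
With the tool pointing down it reaches from about 350 to 975 mm from the base axis. Payload 7.1 kg.
Tool frame: the origin (TCP) lies between the finger pads; the fingertips stand 19 mm ahead of it and the grasp point (between the pads) is the TCP; z points along the fingers, y is the line along which they close (so a half turn about z gives the same grasp; the last joint's range is limited). The gripper opens to 88 mm and grips with 3 to 60 N. Pads are 20 mm wide; open, the fingers measure 115 mm over their backs; the gripper's body (75 mm by 178 mm) begins 61 mm behind the grasp point.
Start: joints at [-1.289, 0.423, 1.63, -0, 1.089, -0.019], TCP at [185.196, -596.915, 241.675] pointing down, gripper open.
Joint ranges: [-3, 3], [-0.9, 2.11], [0.09, 2.58], [-1.31, 4.45], [0.11, 2.69], [-2.54, 2.54]. Speed limits (rad/s): [2.39, 2.39, 3.01, 3.14, 3.14, 3.14].

## Interface

Orientations are given as a rotation vector (axis times angle).
In Python, from workcell import ctrl gives the robot as it stands.
- The arm moves only by the tool arm_command, never from a script. Its argument "series" is a list of rows, each an object with "linear": the shift along the tool's x, y, z in m, a list of three; "turn": the turn about the tool's z in rad. A call has 1 to 10 rows; each row shifts and turns the commanded pose from where the row before left it, along the tool's axes as they then stand; what a row does not reach is not made up. A row lasts 1/10 s, in which the tool goes at most 50 mm and 8.59 degrees, less where a joint would pass 70% of its speed; a pose out of reach is approached as far as the arm can. A call with a gripper value outside its range is refused whole. "jaw" is the opening, from -1 (shut) to 1 (fully open), set as the call begins (left out, the last holds). The fingers move at their own pace and stop on an object; the grip force is fixed at half the most. Time passes only in rows, so rows that do not move let the fingers close. It gives the time, the measured TCP pose, the force, the opening and the grip force at its end, in the units of the state.
- ctrl.get_obs(): the state, without advancing time (a new reading comes with each control period).
- ctrl.get_image(name): name is "side" or "top" or "wrist"; returns a dict with "frame" (480x640x3 uint8, blue, green, red), "fx", "fy", "cx", "cy" (pixels), "rvec" (rotation vector, rad) and "tvec" (3), from world to camera coordinates, as OpenCV has them. Camera axes: x right, y down, z forward; pixel columns grow to the right and rows downward; lengths in mm; the calibration is good to about 2 mm. A picture is of the moment at which its call begins. There is no depth.
- ctrl.close_job(): hands the job in; it is judged then, once.
The state is a dict: "t": time; "qpos": joint angles; "qvel": joint speeds; "joint_torque": joint torques, N m; "ee_pos": TCP position; "orientation": TCP orientation; "ft_force": force on the tool from outside, world axes, zero at the start; "moment": the same for the moment, N m; "width": finger opening in mm; "grasp_force": force on a finger pad.
Only numpy, scipy, OpenCV 4.12 (cv2) and the standard library are available. Lean on these libraries where they do the work, as an engineer would, in place of code of your own. Each camera call takes 0.05 s, during which the arm holds its last target. There are 200 camera calls.

## Working session

There is one attempt and no reset: what is moved stays moved. The work goes in short steps, Python scripts to look and compute and a tool call to move; the robot and the scene stay as the last step left them, time stands still between calls to the robot, and variables do not carry over. Pictures are saved under pics/ and viewed, at most 14 in all, crops included, and the job is handed in when it is done.

Besides the shell and the picture viewer there is one more tool, called after "Call:" by a JSON object that holds its "op" and its "data", one argument or row to a line. arm_command: Moves the arm, as the interface text tells. Its arguments: {"type":"object","properties":{"series":{"type":"array"},"jaw":{"type":"number"}},"required":["series"]}

```bash
ls; mkdir -p pics
cat > h.py <<'E'
import numpy as np, cv2
from workcell import ctrl
R=lambda r: cv2.Rodrigues(np.array(r,float))[0]
def shot(name,fn):
    d=ctrl.get_image(name); cv2.imwrite('pics/'+fn+'.png',d['frame']); np.savez('pics/'+fn+'.npz',**{k:v for k,v in d.items() if k!='frame'}); return d
def load(fn): return dict(np.load('pics/'+fn+'.npz'))
def K(d): return np.array([[d['fx'],0,d['cx']],[0,d['fy'],d['cy']],[0,0,1]],float)
def ray(d,uv,z):
    r=R(d['rvec']); c=-r.T@np.array(d['tvec']).ravel()
    v=r.T@np.linalg.inv(K(d))@np.array([uv[0],uv[1],1.]); return c+v*(z-c[2])/v[2]
def proj(d,p): return cv2.projectPoints(np.array(p,float).reshape(-1,3),np.array(d['rvec'],float),np.array(d['tvec'],float),K(d),None)[0].reshape(-1,2)
E
python3 - <<'E'
from h import *
for n in ('top','side','wrist'):
    d=shot(n,n+'0'); print(n,d['fx'],(-R(d['rvec']).T@np.array(d['tvec']).ravel()).round())
o=ctrl.get_obs(); print(o)
E
```

```text
pics
top 569.449045945426 [ 471.    2. 1272.]
side 464.85935123092304 [142. 881. 917.]
wrist 385.4221759068102 [ 248. -577.  385.]
{'t': 0.15, 'qpos': array([-1.28898691e+00,  4.23714589e-01,  1.63047681e+00, -4.81587247e-06,
        1.08857985e+00, -1.90146100e-02]), 'qvel': array([ 6.95629216e-05, -3.36874854e-04, -2.49916212e-03,  8.06865606e-04,
        3.39375080e-04,  2.96037096e-04]), 'joint_torque': array([-6.91249334e-04, -5.44986284e+01, -2.73920453e+01,  6.43376168e-02,
        2.04479776e-02, -6.44629881e-05]), 'ee_pos': array([ 185.09800953, -596.55280603,  241.06426337]), 'orientation': array([-3.10496704e+00, -4.70582007e-01,  2.49110002e-04]), 'ft_force': array([ 0.54179308, -0.04892642,  0.8145608 ]), 'moment': array([-0.01021385, -0.00853936,  0.03217174]), 'grasp_force': 0.0, 'width': 87.75567410749787}
```

View pics/top0.png

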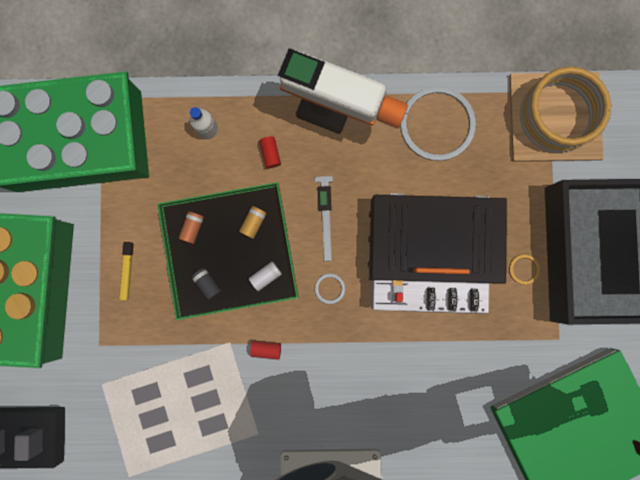

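View pics/side0.png

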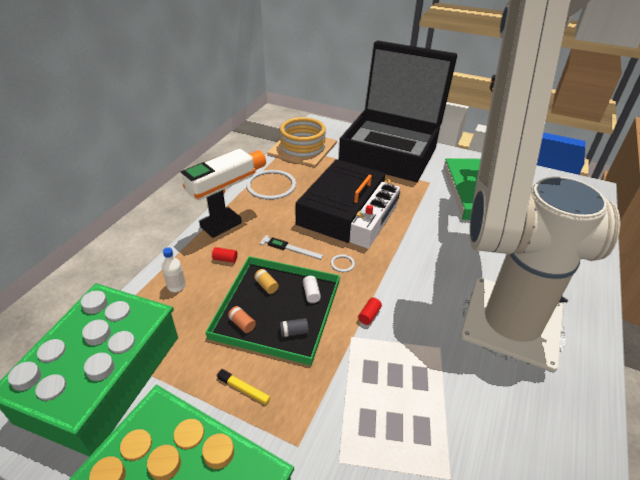

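The top view shows the case at about (440,253), its lock with the red tab at (398,296) and wheels at (431/452/474, 299). The tray holds the copper (191,228), brass (253,221), steel (206,283) and aluminium (265,276) bars. Possible mix-ups are the red cylinders at (270,152) and (265,350), the grey and brass discs in the green boxes on the left, and the open black case on the right at (605,250). I'm leaving all of those alone.

Run:
```python
import cv2, numpy as np
a=cv2.imread('pics/top0.png')
c=cv2.resize(a[185:320,362:518],None,fx=5,fy=5,interpolation=cv2.INTER_CUBIC)[:600,:800]
cv2.imwrite('pics/c1.png',c[:, :780])
t=cv2.resize(a[180:322,155:302],None,fx=4.2,fy=4.2,interpolation=cv2.INTER_CUBIC)
cv2.imwrite('pics/c2.png',t)
print(c.shape,t.shape)
```

```text
(600, 780, 3) (596, 617, 3)
```

View pics/c1.png

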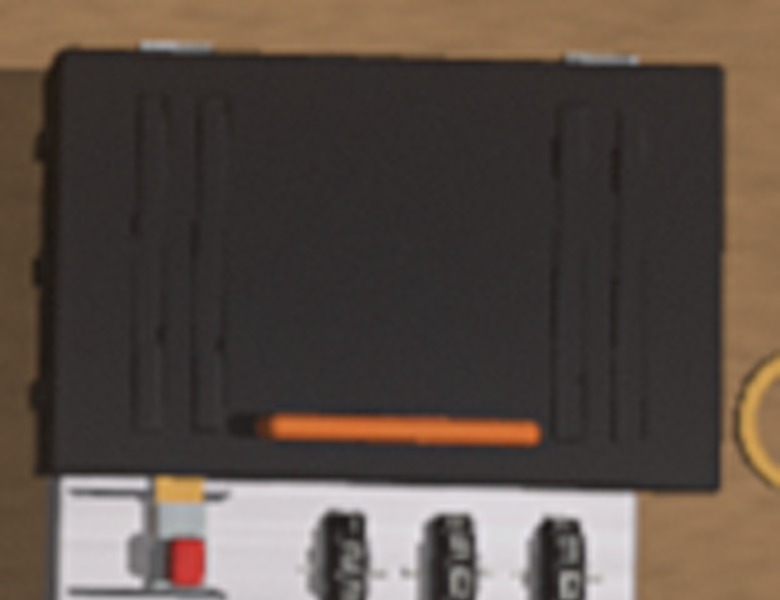

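```bash
cat >> h.py <<'E'
from scipy.optimize import least_squares
def fitcase(d,P,uv):
    P=np.array(P,float);uv=np.array(uv,float)
    f=lambda q:(proj(d,c2w(q,P))-uv).ravel()
    s=least_squares(f,[600,-230,0.],x_scale=[10,10,.01]); return s.x,f(s.x).reshape(-1,2).round(1)
def c2w(q,P):
    P=np.atleast_2d(np.array(P,float)); c,s=np.cos(q[2]),np.sin(q[2])
    return np.c_[q[0]+c*P[:,0]-s*P[:,1],q[1]+s*P[:,0]+c*P[:,1],P[:,2]]
E
python3 - <<'E'
from h import *
d=load('top0')
f=lambda u,v:(362+(u+.5)/5-.5,185+(v+.5)/5-.5)
P=[(-68,50,119),(-68,-50,119),(90,-140,87),(-90,-140,87),(-124,85,114)]
uv=[f(262,426),f(541,433),f(722,66),f(720,490),f(186,562)]
q,r=fitcase(d,P,uv);print(q,r.tolist())
# bars: coarse centroid (full px) at z=21
for n,p in dict(copper=(191,228),brass=(253,221),steel=(206,283),alu=(265,276),trayTL=(160,206),trayTR=(277,185),trayBL=(178,317),trayBR=(296,297)).items(): print(n,ray(d,p,21).round())
o=ctrl.get_obs(); w=load('wrist0'); T=R(o['orientation'])
print('cam in tool',T.T@(-R(w['rvec']).T@w['tvec'].ravel()-o['ee_pos']), R(w['rvec'])@T)
print(T)
E
```

```text
[ 5.61306330e+02 -2.30984512e+02 -3.80352737e-02] [[2.8, 0.1], [-3.4, -0.1], [0.3, -0.8], [0.4, 0.6], [-0.1, 0.2]]
copper [596. 302.  21.]
brass [610. 165.  21.]
steel [474. 269.  21.]
alu [488. 139.  21.]
trayTL [646. 371.  21.]
trayTR [689. 112.  21.]
trayBL [401. 330.  21.]
trayBR [441.  72.  21.]
cam in tool [ 6.62306856e+01 -1.39805254e-01 -1.44227047e+02] [[-7.35887469e-04  9.99999297e-01  9.29989279e-04]
 [-9.69706143e-01 -4.86422794e-04 -2.44273942e-01]
 [-2.44273318e-01 -1.08157445e-03  9.69705819e-01]]
[[ 9.55091990e-01  2.96309266e-01 -3.31857861e-04]
 [ 2.96309451e-01 -9.55091320e-01  1.13091423e-03]
 [ 1.81458027e-05 -1.17845974e-03 -9.99999305e-01]]
```

View pics/c2.png

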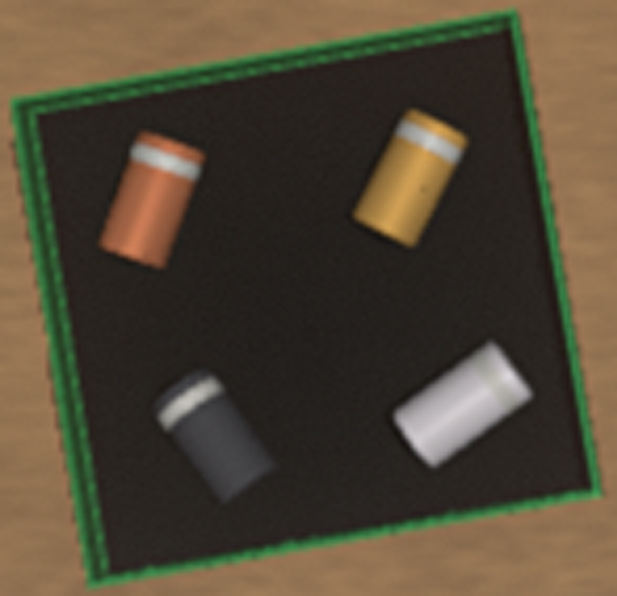

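The tray crop confirms the bars: copper, brass, steel and aluminium, each with a white band. Next I'll turn the tool into the case's axes and look at the wheels from close up.

Call:
{"op": "arm_command", "data": {
  "series": [
    {"linear": [0,0,-0.01],"turn": 0.113},
    {"linear": [0,0,-0.01],"turn": 0.113},
    {"linear": [0,0,0],"turn": 0.113},
    {"linear": [0,0,0],"turn": 0}
  ]
}}

```text
t: 0.55
ee_pos: [185.2, -596.9, 261.7]
orientation: [3.141, -0.061, 0.0]
ft_force: [-0.0, -0.1, -0.3]
width: 87.6
grasp_force: 0.0
```

Call:
{"op": "arm_command", "data": {
  "series": [
    {"linear": [0.0221,-0.035,0.01],"turn": 0},
    {"linear": [0.0221,-0.035,0.01],"turn": 0},
    {"linear": [0.0221,-0.035,0.01],"turn": 0},
    {"linear": [0.0221,-0.035,0.01],"turn": 0},
    {"linear": [0.0221,-0.035,0.01],"turn": 0},
    {"linear": [0.0221,-0.035,0.01],"turn": 0},
    {"linear": [0.0221,-0.035,0.01],"turn": 0},
    {"linear": [0.0221,-0.035,0.01],"turn": 0},
    {"linear": [0.0221,-0.035,0.01],"turn": 0},
    {"linear": [0.0221,-0.035,0.01],"turn": 0}
  ]
}}

```text
t: 1.55
ee_pos: [420.0, -254.0, 161.1]
orientation: [-3.141, 0.055, 0.0]
ft_force: [0.3, -0.8, 0.6]
width: 88.0
grasp_force: 0.0
```

```bash
cat >> h.py <<'E'
def w2c(q,p):
    c,s=np.cos(q[2]),np.sin(q[2]); d=np.array(p)-[q[0],q[1],0]; return np.array([c*d[0]+s*d[1],-s*d[0]+c*d[1],d[2]])
def st(q):
    o=ctrl.get_obs(); T=R(o['orientation']); print('t %.1f case'%o['t'],w2c(q,o['ee_pos']).round(1),'world',o['ee_pos'].round(1),'yaw %.4f'%np.arctan2(T[1,0],T[0,0]),'tilt',T[:2,2].round(4),'F',o['ft_force'].round(1),'w %.1f g %.1f'%(o['width'],o['grasp_force']))
Q=[561.3,-231.0,-0.038]
E
python3 - <<'E'
from h import *
st(Q); d=shot('wrist','w1'); a=d['frame']; cv2.imwrite('pics/w1v.png',a)
E
```

```text
t 1.6 case [-140.4  -28.4  161.1] world [ 420.  -254.   161.1] yaw -0.0349 tilt [-0.0002  0.0001] F [ 0.3 -0.8  0.6] w 88.0 g 0.0
```

View pics/w1v.png

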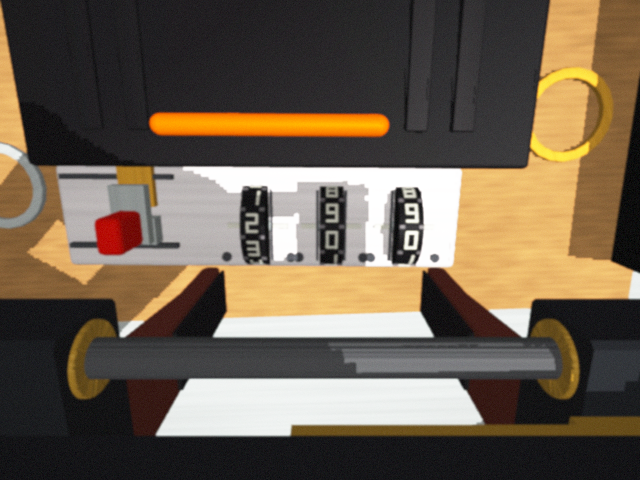

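Run:
```python
from h import *
a=cv2.imread('pics/w1.png')
cv2.imwrite('pics/c3.png',cv2.resize(a[160:280,225:435],None,fx=3.8,fy=3.8,interpolation=cv2.INTER_CUBIC))
d=load('w1')
P=[(-68,53,119),(-68,-53,119),(-90,-140,87),(-153,135,73),(-153,-108,73)]
uv=[(151,124.5),(388,125),(527,167),(72,264),(454.5,266)]
q,r=fitcase(d,P,uv);print(q,r.tolist())
for y in(15,-30,-75): print(proj(d,c2w(q,[(-126,y-7,93),(-126,y+7,93),(-126,y,68)])).round(1).tolist())
```

```text
[ 5.61543316e+02 -2.34110870e+02 -3.76248934e-02] [[4.4, -0.9], [-4.5, -0.9], [1.8, 0.4], [-1.1, 1.4], [-0.7, 0.3]]
[[264.8, 231.9], [240.1, 231.9], [259.5, 222.6]]
[[344.2, 232.1], [319.5, 232.0], [331.0, 222.7]]
[[423.5, 232.3], [398.8, 232.2], [402.4, 222.9]]
```

View pics/c3.png

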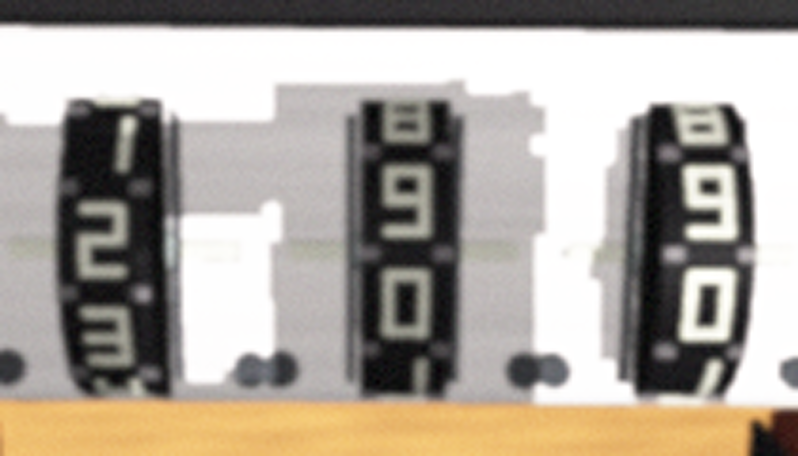

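```bash
cat >> h.py <<'E'
def wang(d,q,y,v,n):  # angle of wheel so that digit n (may be half-integer for dots) appears at row v
    al=np.linspace(-1.3,1.2,2501); P=np.c_[-126+25*np.sin(al),np.full(al.size,y),68+25*np.cos(al)]
    pv=proj(d,c2w(q,P))[:,1]; i=np.argmin(abs(pv-v)); return al[i]+n*.6283
E
python3 - <<'E'
from h import *
d=load('w1');q=[561.5,-234,-.0376]
for y,L in((15,[(223.2,2),(209.2,1.5),(237.1,2.5),(248.2,3)]),(-30,[(213.2,9),(227.1,9.5),(239.7,10)]),(-75,[(213.4,9),(226.6,9.5),(239.7,10)])):
    print(y,[round(wang(d,q,y,v,n),3) for v,n in L])
st(q)
E
```

```text
15 [np.float64(1.458), np.float64(1.465), np.float64(1.449), np.float64(1.465)]
-30 [np.float64(6.088), np.float64(6.085), np.float64(6.101)]
-75 [np.float64(6.087), np.float64(6.101), np.float64(6.105)]
t 1.6 case [-139.2  -21.2  159.8] world [ 421.6 -249.9  159.8] yaw -0.0332 tilt [-0.0011  0.0028] F [ 1.   3.8 -1.1] w 87.7 g 0.0
```

Call:
{"op": "arm_command", "data": {
  "series": [
    {"linear": [0,0,0],"turn": 0},
    {"linear": [0,0,0],"turn": 0},
    {"linear": [0,0,0],"turn": 0}
  ]
}}

```text
t: 1.9
ee_pos: [419.0, -256.5, 161.9]
orientation: [3.141, -0.06, 0.0]
ft_force: [0.9, 0.2, 0.8]
width: 87.8
grasp_force: 0.0
```

```bash
cat >> h.py <<'E'
def cen(im,lo,hi,box=(0,640,0,480)):
    h=cv2.cvtColor(im,cv2.COLOR_BGR2HSV); m=cv2.inRange(h,np.array(lo),np.array(hi)); k=np.zeros_like(m); k[box[2]:box[3],box[0]:box[1]]=1; m=m*k
    n,l,s,c=cv2.connectedComponentsWithStats(m); i=1+np.argmax(s[1:,4]); return c[i],s[i]
E
python3 - <<'E'
from h import *
st(Q)
d=shot('wrist','w2'); c,s=cen(d['frame'],(5,150,100),(18,255,255),(100,450,50,200)); print('handle wrist',c,s)
for z in (119,): print(ray(d,c,z))
m,s2=cen(d['frame'],(0,170,60),(4,255,255),(50,250,100,300)); print('tab',m,s2)
t=load('top0'); c,s=cen(cv2.imread('pics/top0.png'),(3,130,90),(18,255,255),(390,500,255,290)); print('handle top',c,s,ray(t,c,119))
for fn in('w1',):
    e=load(fn); c,s=cen(cv2.imread('pics/w1.png'),(5,150,100),(18,255,255),(100,450,50,200)); print(fn,c,ray(e,c,119))
st(Q)
E
```

```text
t 1.9 case [-141.2  -30.9  161.9] world [ 419.  -256.5  161.9] yaw -0.0383 tilt [ 0.0002 -0.0003] F [0.9 0.2 0.8] w 87.8 g 0.0
handle wrist [259.42680152 122.84298357] [ 143  111  241   25 3955]
[ 493.45819116 -229.54260783  119.        ]
tab [113.63454075 231.45084088] [  91  211   47   42 1546]
handle top [442.39788732 270.45774648] [415 268  55   6 284] [ 493.42651872 -230.04556742  119.        ]
w1 [265.21851946 124.3383363 ] [ 493.44241076 -229.58003429  119.        ]
t 1.9 case [-141.3  -31.   161.9] world [ 419.  -256.6  161.9] yaw -0.0390 tilt [ 0.0003 -0.0003] F [0.3 0.3 0.9] w 87.7 g 0.0
```

Call:
{"op": "arm_command", "data": {
  "jaw": -0.27,
  "series": [
    {"linear": [0.002,-0.015,0],"turn": 0},
    {"linear": [0.002,-0.015,0],"turn": 0},
    {"linear": [0.002,-0.015,0.01],"turn": 0},
    {"linear": [0,0,0.015],"turn": 0},
    {"linear": [0,0,0.015],"turn": 0},
    {"linear": [0,0,0.012],"turn": 0},
    {"linear": [0,0,0.008],"turn": 0},
    {"linear": [0,0,0.004],"turn": 0},
    {"linear": [0,0,0],"turn": 0},
    {"linear": [0,0,0],"turn": 0}
  ]
}}

```text
t: 2.95
ee_pos: [427.3, -211.0, 97.9]
orientation: [3.141, -0.06, 0.001]
ft_force: [1.1, -0.1, 1.2]
width: 32.3
grasp_force: 0.0
```

```bash
sed -i 's/^Q=.*/Q=[561.4,-232.3,-0.038]/' h.py
python3 - <<'E'
from h import *
st(Q)
E
```

```text
t 3.0 case [-134.8   16.2   97.9] world [ 427.3 -211.    97.9] yaw -0.0383 tilt [ 0.0004 -0.0002] F [ 1.1 -0.1  1.2] w 32.3 g 0.0
```

Call:
{"op": "arm_command", "data": {
  "jaw": -1,
  "series": [
    {"linear": [0,0.001,0.001],"turn": 0},
    {"linear": [0,0,0],"turn": 0},
    {"linear": [0,0,0],"turn": 0},
    {"linear": [0,0,0],"turn": 0},
    {"linear": [0,0,0],"turn": 0}
  ]
}}

```text
t: 3.45
ee_pos: [427.4, -213.7, 97.1]
orientation: [3.138, -0.059, 0.002]
ft_force: [-3.7, -11.7, -1.2]
width: 13.8
grasp_force: 30.0
```

Call:
{"op": "arm_command", "data": {
  "series": [
    {"linear": [0.002,0,0],"turn": 0},
    {"linear": [0.003,0,0],"turn": 0},
    {"linear": [0.003,0,0],"turn": 0},
    {"linear": [0.003,0,0],"turn": 0},
    {"linear": [0.003,0,0],"turn": 0},
    {"linear": [0.003,0,0],"turn": 0},
    {"linear": [0.002,0,0],"turn": 0},
    {"linear": [0,0,0],"turn": 0},
    {"linear": [0,0,0],"turn": 0}
  ]
}}

```text
t: 4.35
ee_pos: [441.7, -214.3, 96.1]
orientation: [3.14, -0.057, -0.013]
ft_force: [-18.1, -18.5, 2.4]
width: 13.6
grasp_force: 30.0
```

Run:
```python
from h import *
st(Q); d=shot('wrist','w3'); cv2.imwrite('pics/c4.png',cv2.resize(d['frame'][180:420,150:500],None,fx=2.2,fy=2.2,interpolation=cv2.INTER_CUBIC))
```

```text
t 4.3 case [-120.3   13.5   96.1] world [ 441.7 -214.3   96.1] yaw -0.0363 tilt [-0.0082 -0.0013] F [-18.1 -18.5   2.4] w 13.6 g 30.0
```

View pics/c4.png

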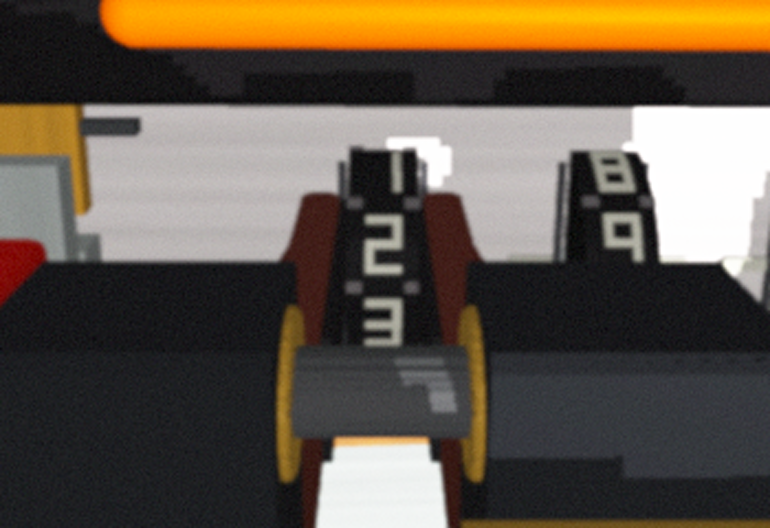

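```bash
sed -i 's/^Q=.*/Q=[561.4,-233.8,-0.038]/' h.py
python3 - <<'E'
from h import *
d=load('w3'); print([round(wang(d,Q,15,v,n),3) for v,n in((291.4,2),(271.8,1.5),(310.9,2.5),(258,1))])
E
```

```text
[np.float64(1.679), np.float64(1.699), np.float64(1.668), np.float64(1.665)]
```

Call:
{"op": "arm_command", "data": {
  "jaw": -0.3,
  "series": [
    {"linear": [0,0,0],"turn": 0},
    {"linear": [0,0,0],"turn": 0},
    {"linear": [0,0,0],"turn": 0},
    {"linear": [0,0,-0.01],"turn": 0},
    {"linear": [0,0,-0.01],"turn": 0},
    {"linear": [0,0,-0.01],"turn": 0},
    {"linear": [0,0,0],"turn": 0}
  ]
}}

```text
t: 5.1
ee_pos: [447.2, -213.0, 128.6]
orientation: [3.14, -0.06, 0.005]
ft_force: [-0.9, 0.8, -0.1]
width: 30.9
grasp_force: 0.0
```

Call:
{"op": "arm_command", "data": {
  "jaw": -1,
  "series": [
    {"linear": [-0.009,0.0015,0],"turn": 0},
    {"linear": [-0.009,0,0],"turn": 0},
    {"linear": [0,0,0],"turn": 0},
    {"linear": [0,0,0.005],"turn": 0},
    {"linear": [0,0,0.004],"turn": 0},
    {"linear": [0,0,0.003],"turn": 0},
    {"linear": [0,0,0],"turn": 0},
    {"linear": [0,0,0],"turn": 0}
  ]
}}

```text
t: 5.9
ee_pos: [428.0, -213.4, 114.4]
orientation: [-3.141, 0.06, 0.001]
ft_force: [0.3, -0.1, -1.1]
width: 0.2
grasp_force: 0.0
```

Run:
```python
from h import *
st(Q)
```

```text
t 5.9 case [-134.    15.4  114.4] world [ 428.  -213.4  114.4] yaw -0.0381 tilt [-0.0004  0.0002] F [ 0.3 -0.1 -1.1] w 0.2 g 0.0
```

Call:
{"op": "arm_command", "data": {
  "series": [
    {"linear": [0,0,0.002],"turn": 0},
    {"linear": [0,0,0.002],"turn": 0},
    {"linear": [0,0,0],"turn": 0},
    {"linear": [0,0,0],"turn": 0}
  ]
}}

```text
t: 6.3
ee_pos: [428.9, -213.6, 111.9]
orientation: [3.14, -0.06, 0.003]
ft_force: [-2.7, 3.4, 12.6]
width: 0.5
grasp_force: 6.7
```

Call:
{"op": "arm_command", "data": {
  "series": [
    {"linear": [0.002,0,0],"turn": 0},
    {"linear": [0.003,0,0],"turn": 0},
    {"linear": [0.003,0,0],"turn": 0},
    {"linear": [0.002,0,0],"turn": 0},
    {"linear": [0,0,0],"turn": 0},
    {"linear": [0,0,0],"turn": 0}
  ]
}}

```text
t: 6.9
ee_pos: [439.2, -214.1, 111.9]
orientation: [3.14, -0.06, 0.004]
ft_force: [-0.5, 2.8, 13.2]
width: 0.4
grasp_force: 6.4
```

Run:
```python
from h import *
st(Q); d=shot('wrist','w4'); cv2.imwrite('pics/c5.png',cv2.resize(d['frame'][180:320,230:520],None,fx=2.5,fy=2.5,interpolation=cv2.INTER_CUBIC))
```

```text
t 6.9 case [-122.8   15.1  111.9] world [ 439.2 -214.1  111.9] yaw -0.0384 tilt [ 0.0025 -0.0008] F [-0.5  2.8 13.2] w 0.4 g 6.4
```

View pics/c5.png

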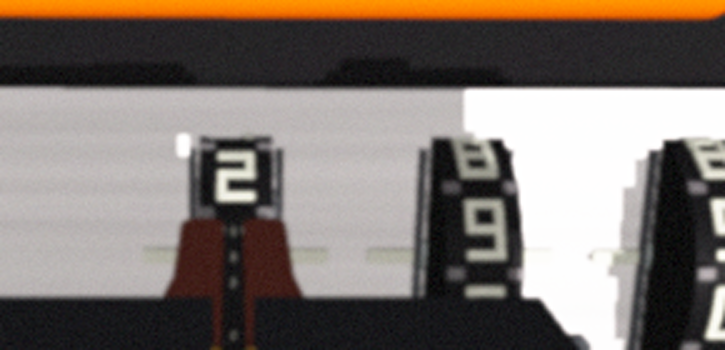

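Run:
```python
from h import *
d=load('w4'); print([round(wang(d,Q,15,v,n),3) for v,n in((251.2,2),(265,2.5))])
```

```text
[np.float64(2.103), np.float64(2.14)]
```

Call:
{"op": "arm_command", "data": {
  "series": [
    {"linear": [0,0,-0.006],"turn": 0},
    {"linear": [-0.006,0,0],"turn": 0},
    {"linear": [-0.005,0,0],"turn": 0},
    {"linear": [0,0,0],"turn": 0},
    {"linear": [0,0,0.003],"turn": 0},
    {"linear": [0,0,0.003],"turn": 0},
    {"linear": [0,0,0],"turn": 0}
  ]
}}

```text
t: 7.65
ee_pos: [427.9, -213.6, 111.6]
orientation: [3.141, -0.06, 0.002]
ft_force: [-2.2, 2.9, 18.3]
width: 0.5
grasp_force: 9.0
```

Call:
{"op": "arm_command", "data": {
  "series": [
    {"linear": [0.002,0,0],"turn": 0},
    {"linear": [0.003,0,0],"turn": 0},
    {"linear": [0.003,0,0],"turn": 0},
    {"linear": [0.002,0,0],"turn": 0},
    {"linear": [0,0,0],"turn": 0},
    {"linear": [0,0,0],"turn": 0},
    {"linear": [0,0,-0.004],"turn": 0},
    {"linear": [0,0,-0.006],"turn": 0}
  ]
}}

```text
t: 8.45
ee_pos: [436.8, -213.6, 120.4]
orientation: [-3.141, 0.06, 0.001]
ft_force: [-0.3, 0.5, 0.3]
width: 0.8
grasp_force: 0.0
```

Run:
```python
from h import *
st(Q)
```

```text
t 8.4 case [-125.3   15.4  120.4] world [ 436.8 -213.6  120.4] yaw -0.0381 tilt [-0.0009  0.0004] F [-0.3  0.5  0.3] w 0.8 g 0.0
```

Call:
{"op": "arm_command", "data": {
  "series": [
    {"linear": [0.007,0.015,0],"turn": 0},
    {"linear": [0,0.015,0],"turn": 0},
    {"linear": [0,0.015,0],"turn": 0},
    {"linear": [0,0,0],"turn": 0},
    {"linear": [0,0,0.005],"turn": 0},
    {"linear": [0,0,0.003],"turn": 0},
    {"linear": [0,0,0.002],"turn": 0},
    {"linear": [0,0,0],"turn": 0}
  ]
}}

```text
t: 9.25
ee_pos: [443.3, -259.0, 111.7]
orientation: [3.14, -0.06, 0.003]
ft_force: [-1.0, 1.2, 13.8]
width: 0.3
grasp_force: 7.0
```

Call:
{"op": "arm_command", "data": {
  "series": [
    {"linear": [-0.003,0,0],"turn": 0},
    {"linear": [-0.004,0,0],"turn": 0},
    {"linear": [-0.004,0,0],"turn": 0},
    {"linear": [-0.003,0,0],"turn": 0},
    {"linear": [0,0,0],"turn": 0},
    {"linear": [0,0,0],"turn": 0}
  ]
}}

```text
t: 9.85
ee_pos: [429.5, -258.4, 111.9]
orientation: [3.14, -0.059, 0.004]
ft_force: [-0.4, 2.5, 13.7]
width: 0.4
grasp_force: 7.1
```

Call:
{"op": "arm_command", "data": {
  "series": [
    {"linear": [0,0,-0.006],"turn": 0},
    {"linear": [0.007,0,0],"turn": 0},
    {"linear": [0.007,0,0],"turn": 0},
    {"linear": [0,0,0],"turn": 0},
    {"linear": [0,0,0.003],"turn": 0},
    {"linear": [0,0,0.003],"turn": 0},
    {"linear": [0,0,0],"turn": 0}
  ]
}}

```text
t: 10.55
ee_pos: [443.4, -259.1, 111.7]
orientation: [3.141, -0.061, 0.003]
ft_force: [0.1, 4.8, 14.4]
width: 0.5
grasp_force: 7.7
```

Call:
{"op": "arm_command", "data": {
  "series": [
    {"linear": [-0.003,0,0],"turn": 0},
    {"linear": [-0.004,0,0],"turn": 0},
    {"linear": [-0.004,0,0],"turn": 0},
    {"linear": [-0.003,0,0],"turn": 0},
    {"linear": [0,0,0],"turn": 0},
    {"linear": [0,0,0],"turn": 0}
  ]
}}

```text
t: 11.15
ee_pos: [429.2, -258.5, 111.8]
orientation: [3.141, -0.061, 0.003]
ft_force: [0.7, 4.6, 15.6]
width: 0.7
grasp_force: 8.0
```

Call:
{"op": "arm_command", "data": {
  "series": [
    {"linear": [0,0,-0.006],"turn": 0},
    {"linear": [0.007,0,0],"turn": 0},
    {"linear": [0.007,0,0],"turn": 0},
    {"linear": [0,0,0],"turn": 0},
    {"linear": [0,0,0.003],"turn": 0},
    {"linear": [0,0,0.003],"turn": 0},
    {"linear": [0,0,0],"turn": 0}
  ]
}}

```text
t: 11.85
ee_pos: [443.4, -259.2, 111.7]
orientation: [3.141, -0.061, 0.003]
ft_force: [0.8, 3.9, 15.4]
width: 0.4
grasp_force: 7.6
```

Call:
{"op": "arm_command", "data": {
  "series": [
    {"linear": [-0.003,0,0],"turn": 0},
    {"linear": [-0.004,0,0],"turn": 0},
    {"linear": [-0.004,0,0],"turn": 0},
    {"linear": [-0.003,0,0],"turn": 0},
    {"linear": [0,0,0],"turn": 0},
    {"linear": [0,0,0],"turn": 0},
    {"linear": [0,0,-0.004],"turn": 0},
    {"linear": [0,0,-0.006],"turn": 0},
    {"linear": [0,0,0],"turn": 0}
  ]
}}

```text
t: 12.75
ee_pos: [428.4, -258.6, 121.1]
orientation: [3.141, -0.06, 0.001]
ft_force: [0.1, 0.0, -0.5]
width: 1.0
grasp_force: 0.0
```

Run:
```python
from h import *
st(Q)
```

```text
t 12.8 case [-132.   -29.8  121.1] world [ 428.4 -258.6  121.1] yaw -0.0382 tilt [ 0.0004 -0.0003] F [ 0.1  0.  -0.5] w 1.0 g 0.0
```

Call:
{"op": "arm_command", "data": {
  "series": [
    {"linear": [0,0.015,0],"turn": 0},
    {"linear": [0,0.015,0],"turn": 0},
    {"linear": [0,0.015,0],"turn": 0},
    {"linear": [0,0,0],"turn": 0},
    {"linear": [0,0,0.005],"turn": 0},
    {"linear": [0,0,0.003],"turn": 0},
    {"linear": [0,0,0.0025],"turn": 0},
    {"linear": [0,0,0],"turn": 0}
  ]
}}

```text
t: 13.55
ee_pos: [427.8, -303.4, 111.8]
orientation: [3.14, -0.059, 0.003]
ft_force: [-1.5, 4.5, 19.4]
width: 0.6
grasp_force: 9.3
```

Call:
{"op": "arm_command", "data": {
  "series": [
    {"linear": [0.003,0,0],"turn": 0},
    {"linear": [0.003,0,0],"turn": 0},
    {"linear": [0.003,0,0],"turn": 0},
    {"linear": [0.003,0,0],"turn": 0},
    {"linear": [0,0,0],"turn": 0},
    {"linear": [0,0,0],"turn": 0}
  ]
}}

```text
t: 14.15
ee_pos: [440.1, -303.9, 111.8]
orientation: [3.14, -0.059, 0.004]
ft_force: [0.7, 1.6, 15.9]
width: 0.4
grasp_force: 8.2
```

Call:
{"op": "arm_command", "data": {
  "series": [
    {"linear": [0,0,-0.006],"turn": 0},
    {"linear": [-0.006,0,0],"turn": 0},
    {"linear": [-0.006,0,0],"turn": 0},
    {"linear": [0,0,0],"turn": 0},
    {"linear": [0,0,0.003],"turn": 0},
    {"linear": [0,0,0.003],"turn": 0},
    {"linear": [0,0,0],"turn": 0}
  ]
}}

```text
t: 14.85
ee_pos: [427.8, -303.7, 111.7]
orientation: [3.141, -0.061, 0.004]
ft_force: [-1.4, 6.6, 19.9]
width: 0.6
grasp_force: 10.1
```

Call:
{"op": "arm_command", "data": {
  "series": [
    {"linear": [0.003,0,0],"turn": 0},
    {"linear": [0.003,0,0],"turn": 0},
    {"linear": [0.003,0,0],"turn": 0},
    {"linear": [0.003,0,0],"turn": 0},
    {"linear": [0,0,0],"turn": 0},
    {"linear": [0,0,0],"turn": 0}
  ]
}}

```text
t: 15.45
ee_pos: [440.2, -304.2, 111.7]
orientation: [3.14, -0.06, 0.004]
ft_force: [0.6, 5.0, 18.4]
width: 0.8
grasp_force: 8.9
```

Call:
{"op": "arm_command", "data": {
  "series": [
    {"linear": [0,0,-0.006],"turn": 0},
    {"linear": [-0.006,0,0],"turn": 0},
    {"linear": [-0.006,0,0],"turn": 0},
    {"linear": [0,0,0],"turn": 0},
    {"linear": [0,0,0.003],"turn": 0},
    {"linear": [0,0,0.003],"turn": 0},
    {"linear": [0,0,0],"turn": 0}
  ]
}}

```text
t: 16.15
ee_pos: [427.9, -303.8, 111.7]
orientation: [3.14, -0.061, 0.004]
ft_force: [-1.0, 4.4, 21.2]
width: 0.6
grasp_force: 10.0
```

Call:
{"op": "arm_command", "data": {
  "series": [
    {"linear": [0.003,0,0],"turn": 0},
    {"linear": [0.003,0,0],"turn": 0},
    {"linear": [0.003,0,0],"turn": 0},
    {"linear": [0.003,0,0],"turn": 0},
    {"linear": [0,0,0],"turn": 0},
    {"linear": [0,0,0],"turn": 0},
    {"linear": [0,0,-0.006],"turn": 0},
    {"linear": [0,0,-0.015],"turn": 0}
  ]
}}

```text
t: 16.95
ee_pos: [437.9, -303.3, 130.3]
orientation: [-3.14, 0.06, 0.003]
ft_force: [-0.4, -0.1, 1.0]
width: 0.5
grasp_force: 0.0
```

Call:
{"op": "arm_command", "data": {
  "series": [
    {"linear": [-0.01,-0.025,-0.02],"turn": 0},
    {"linear": [-0.01,-0.02,-0.02],"turn": 0},
    {"linear": [0,0,0],"turn": 0},
    {"linear": [0,0,0],"turn": 0}
  ]
}}

```text
t: 17.35
ee_pos: [420.8, -258.4, 171.3]
orientation: [3.14, -0.059, 0.002]
ft_force: [-0.3, -0.6, -0.3]
width: 0.4
grasp_force: 0.0
```

Run:
```python
from h import *
st(Q); d=shot('wrist','w5'); p=proj(d,c2w(Q,(-126,-30,93)))[0].astype(int); print(p)
x,y=p[0]-110,p[1]-60; print(x,y); cv2.imwrite('pics/c6.png',cv2.resize(d['frame'][y:y+120,x:x+210],None,fx=3.8,fy=3.8,interpolation=cv2.INTER_CUBIC))
```

```text
t 17.4 case [-139.6  -29.9  171.3] world [ 420.8 -258.4  171.3] yaw -0.0375 tilt [ 0.0011 -0.0008] F [-0.3 -0.6 -0.3] w 0.4 g 0.0
[323 230]
213 170
```

View pics/c6.png

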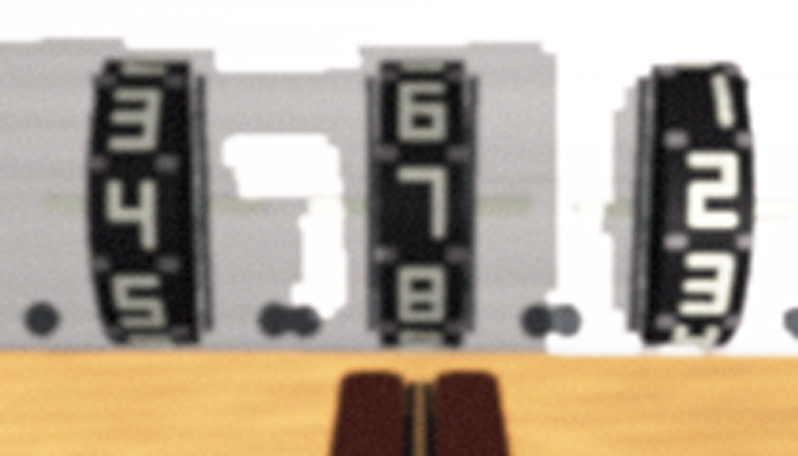

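The wheels now show 4, 7 and 2. The digit centres are at crop rows 213, 203 and 189, so I'll turn those into angles.

Run:
```python
from h import *
d=load('w5')
for y,L,t in((15,[(213,4),(160,3.5),(262,4.5)],2.513),(-30,[(203,7),(153,6.5),(255,7.5)],4.398),(-75,[(189,2),(138,1.5),(241,2.5)],1.257)):
    print(y,[round(wang(d,Q,y,170+r/3.8,n)-t,3) for r,n in L])
```

```text
15 [np.float64(0.097), np.float64(0.116), np.float64(0.088)]
-30 [np.float64(0.159), np.float64(0.16), np.float64(0.137)]
-75 [np.float64(0.246), np.float64(0.259), np.float64(0.231)]
```

Run:
```python
from h import *
for n,m in(('w5',170+205/3.8),('w1',160+250/3.8),('w4',180+254/2.5)):
    d=load(n); print(n,m,proj(d,c2w(Q,[(-126,-7,73),(-126,-7,93),(-153,-7,73)])).round(1).tolist())
d=load('w5'); print('housing front edge', 170+351/3.8)
```

```text
w5 223.94736842105263 [[287.6, 223.0], [284.6, 230.1], [288.5, 262.9]]
w1 225.78947368421052 [[293.3, 224.6], [290.6, 232.2], [294.0, 266.1]]
w4 281.6 [[367.0, 280.3], [371.9, 295.9], [365.6, 329.0]]
housing front edge 262.36842105263156
```

Call:
{"op": "arm_command", "data": {
  "series": [
    {"linear": [0.008,0,0.01],"turn": 0},
    {"linear": [0.009,0,0.015],"turn": 0},
    {"linear": [0,0,0.015],"turn": 0},
    {"linear": [0,0,0.01],"turn": 0},
    {"linear": [0,0,0.004],"turn": 0},
    {"linear": [0,0,0.002],"turn": 0},
    {"linear": [0,0,0.002],"turn": 0},
    {"linear": [0,0,0.002],"turn": 0},
    {"linear": [0,0,0],"turn": 0}
  ]
}}

```text
t: 18.3
ee_pos: [437.8, -259.1, 112.1]
orientation: [3.14, -0.06, 0.002]
ft_force: [-2.1, 0.8, 5.1]
width: 0.3
grasp_force: 2.7
```

Call:
{"op": "arm_command", "data": {
  "series": [
    {"linear": [-0.002,0,0],"turn": 0},
    {"linear": [-0.002,0,0],"turn": 0},
    {"linear": [0,0,0],"turn": 0},
    {"linear": [0,0,0],"turn": 0},
    {"linear": [0,0,-0.004],"turn": 0},
    {"linear": [0,0,-0.006],"turn": 0}
  ]
}}

```text
t: 18.9
ee_pos: [432.8, -258.5, 121.2]
orientation: [-3.141, 0.06, 0.002]
ft_force: [-0.3, 0.5, 0.4]
width: 0.7
grasp_force: 0.0
```

Call:
{"op": "arm_command", "data": {
  "series": [
    {"linear": [0.002,0.015,0],"turn": 0},
    {"linear": [0.002,0.015,0],"turn": 0},
    {"linear": [0,0.015,0],"turn": 0},
    {"linear": [0,0,0],"turn": 0},
    {"linear": [0,0,0.004],"turn": 0},
    {"linear": [0,0,0.002],"turn": 0},
    {"linear": [0,0,0.002],"turn": 0},
    {"linear": [0,0,0.002],"turn": 0},
    {"linear": [0,0,0],"turn": 0}
  ]
}}

```text
t: 19.8
ee_pos: [436.1, -303.4, 112.0]
orientation: [-3.141, 0.059, -0.001]
ft_force: [-0.8, 2.5, 11.2]
width: 0.4
grasp_force: 5.1
```

Call:
{"op": "arm_command", "data": {
  "series": [
    {"linear": [-0.002,0,0],"turn": 0},
    {"linear": [-0.002,0,0],"turn": 0},
    {"linear": [-0.002,0,0],"turn": 0},
    {"linear": [0,0,0],"turn": 0},
    {"linear": [0,0,0],"turn": 0},
    {"linear": [0,0,-0.004],"turn": 0},
    {"linear": [0,0,-0.008],"turn": 0}
  ]
}}

```text
t: 20.5
ee_pos: [429.2, -303.0, 123.0]
orientation: [-3.14, 0.059, 0.002]
ft_force: [0.1, -0.5, -0.1]
width: 0.7
grasp_force: 0.0
```

Call:
{"op": "arm_command", "data": {
  "series": [
    {"linear": [0.003,-0.03,0],"turn": 0},
    {"linear": [0.003,-0.03,0],"turn": 0},
    {"linear": [0,-0.03,0],"turn": 0},
    {"linear": [0,0,0],"turn": 0},
    {"linear": [0,0,0.006],"turn": 0},
    {"linear": [0,0,0.002],"turn": 0},
    {"linear": [0,0,0.002],"turn": 0},
    {"linear": [0,0,0.002],"turn": 0},
    {"linear": [0,0,0],"turn": 0}
  ]
}}

```text
t: 21.4
ee_pos: [439.7, -214.8, 112.0]
orientation: [3.141, -0.062, 0.002]
ft_force: [-0.6, 1.0, 11.0]
width: 0.5
grasp_force: 5.6
```

Call:
{"op": "arm_command", "data": {
  "series": [
    {"linear": [-0.0015,0,0],"turn": 0},
    {"linear": [-0.0015,0,0],"turn": 0},
    {"linear": [0,0,0],"turn": 0},
    {"linear": [0,0,0],"turn": 0},
    {"linear": [0,0,-0.004],"turn": 0},
    {"linear": [0,0,-0.008],"turn": 0},
    {"linear": [0,0.02,-0.02],"turn": 0},
    {"linear": [-0.012,0.025,-0.025],"turn": 0},
    {"linear": [0,0,0],"turn": 0},
    {"linear": [0,0,0],"turn": 0}
  ]
}}

```text
t: 22.4
ee_pos: [422.1, -258.6, 168.5]
orientation: [3.141, -0.063, 0.001]
ft_force: [-0.4, 0.5, -0.1]
width: 0.3
grasp_force: 0.0
```

Run:
```python
from h import *
st(Q); d=shot('wrist','w6'); p=proj(d,c2w(Q,(-126,-30,93)))[0].astype(int); print(p)
x,y=p[0]-110,p[1]-60; print(x,y); cv2.imwrite('pics/c7.png',cv2.resize(d['frame'][y:y+120,x:x+210],None,fx=3.8,fy=3.8,interpolation=cv2.INTER_CUBIC))
```

```text
t 22.4 case [-138.2  -30.   168.5] world [ 422.1 -258.6  168.5] yaw -0.0401 tilt [ 0.0008 -0.0003] F [-0.4  0.5 -0.1] w 0.3 g 0.0
[323 233]
213 173
```

View pics/c7.png

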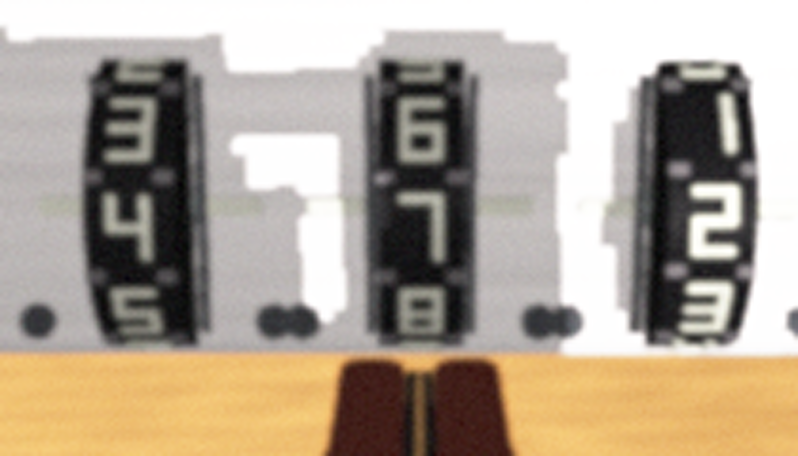

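Run:
```python
from h import *
d=load('w6')
for y,L,t in((15,[(227,4),(177,3.5),(276,4.5)],2.513),(-30,[(225,7),(178,6.5),(275,7.5)],4.398),(-75,[(220,2),(169,1.5),(270,2.5)],1.257)):
    print(y,[round(wang(d,Q,y,173+r/3.8,n)-t,3) for r,n in L])
print(proj(d,c2w(Q,[(-126,-7,73)])), 173+205/3.8)
```

```text
15 [np.float64(0.022), np.float64(0.018), np.float64(0.003)]
-30 [np.float64(0.03), np.float64(0.007), np.float64(0.005)]
-75 [np.float64(0.056), np.float64(0.057), np.float64(0.037)]
[[287.11681387 226.07260818]] 226.94736842105263
```

All three wheels are within about 0.06 rad of the code. Next, the bolt.

Call:
{"op": "arm_command", "data": {
  "jaw": -0.1,
  "series": [
    {"linear": [0.004,-0.029,0],"turn": 0},
    {"linear": [0.004,-0.029,0],"turn": 0},
    {"linear": [0.004,-0.029,0],"turn": 0},
    {"linear": [0.002,-0.028,0],"turn": 0},
    {"linear": [0,0,0.02],"turn": 0},
    {"linear": [0,0,0.02],"turn": 0},
    {"linear": [0,0,0.015],"turn": 0},
    {"linear": [0,0,0.008],"turn": 0},
    {"linear": [0,0,0],"turn": 0},
    {"linear": [0,0,0],"turn": 0}
  ]
}}

```text
t: 23.45
ee_pos: [440.6, -143.6, 105.0]
orientation: [-3.141, 0.06, 0.001]
ft_force: [-0.5, -0.1, 0.6]
width: 39.4
grasp_force: 0.0
```

Call:
{"op": "arm_command", "data": {
  "jaw": -1,
  "series": [
    {"linear": [0,0,0],"turn": 0},
    {"linear": [0,0,0],"turn": 0},
    {"linear": [0,0,0],"turn": 0},
    {"linear": [0,0,0],"turn": 0},
    {"linear": [0,0,0],"turn": 0}
  ]
}}

```text
t: 23.95
ee_pos: [441.0, -144.1, 105.6]
orientation: [3.141, -0.06, 0.001]
ft_force: [-1.0, -0.3, 5.9]
width: 19.4
grasp_force: 30.0
```

Run:
```python
from h import *
st(Q)
```

```text
t 23.9 case [-123.7   85.1  105.6] world [ 441.  -144.1  105.6] yaw -0.0383 tilt [ 0.0009 -0.0004] F [-1.  -0.3  5.9] w 19.4 g 30.0
```

Call:
{"op": "arm_command", "data": {
  "series": [
    {"linear": [0,-0.003,0],"turn": 0},
    {"linear": [0,-0.004,0],"turn": 0},
    {"linear": [0,-0.004,0],"turn": 0},
    {"linear": [0,-0.004,0],"turn": 0},
    {"linear": [0,-0.004,0],"turn": 0},
    {"linear": [0,-0.003,0],"turn": 0},
    {"linear": [0,-0.003,0],"turn": 0},
    {"linear": [0,0,0],"turn": 0},
    {"linear": [0,0,0],"turn": 0}
  ]
}}

```text
t: 24.85
ee_pos: [442.0, -120.3, 105.6]
orientation: [3.139, -0.058, 0.002]
ft_force: [-3.7, -11.2, 4.7]
width: 19.4
grasp_force: 30.0
```

Run:
```python
from h import *
st(Q)
```

```text
t 24.9 case [-123.6  108.9  105.6] world [ 442.  -120.3  105.6] yaw -0.0371 tilt [ 0.0011 -0.0024] F [ -3.7 -11.2   4.7] w 19.4 g 30.0
```

Call:
{"op": "arm_command", "data": {
  "jaw": 0,
  "series": [
    {"linear": [0,0,0],"turn": 0},
    {"linear": [0,0,0],"turn": 0},
    {"linear": [0,0,0],"turn": 0},
    {"linear": [0,0,-0.02],"turn": 0},
    {"linear": [0,0,-0.03],"turn": 0},
    {"linear": [0,0,-0.02],"turn": 0},
    {"linear": [0,0,0],"turn": 0},
    {"linear": [0,0,0],"turn": 0}
  ]
}}

```text
t: 25.65
ee_pos: [441.6, -118.7, 175.1]
orientation: [3.141, -0.06, 0.001]
ft_force: [0.2, -0.1, -0.4]
width: 44.2
grasp_force: 0.0
```

Run:
```python
from h import *
st(Q); print(ctrl.get_obs()['qpos'].round(3))
d=shot('wrist','w7'); m,s=cen(d['frame'],(0,170,60),(4,255,255)); print('tab',m,s,proj(d,c2w(Q,[(-124,85,114),(-124,109,114)])))
print('handle',proj(d,c2w(Q,[(-68,50,119),(-68,-50,119)])),cen(d['frame'],(5,150,100),(18,255,255)))
# bar axes from top image: fit via segmentation in tray crop
```

```text
t 25.6 case [-124.1  110.5  175.1] world [ 441.6 -118.7  175.1] yaw -0.0380 tilt [ 0.0005 -0.0001] F [ 0.2 -0.1 -0.4] w 44.2 g 0.0
[-0.289  0.28   2.043  0.     0.818  1.32 ]
tab [326.02615933 255.09512485] [315 235  24  40 841] [[368.95439737 260.58754119]
 [325.9864828  260.60685639]]
handle [[441.77538466 158.89683684]
 [637.8408733  158.75907426]] (array([149.79286288, 213.49002902]), array([    0,     0,   286,   336, 16197], dtype=int32))
```

Call:
{"op": "arm_command", "data": {
  "jaw": -0.18,
  "series": [
    {"linear": [0,0,0],"turn": -0.143},
    {"linear": [0,0,0],"turn": -0.143},
    {"linear": [0,0,0],"turn": -0.143},
    {"linear": [0,0,0],"turn": -0.143},
    {"linear": [0,0,0],"turn": -0.143},
    {"linear": [0,0,0],"turn": -0.143},
    {"linear": [0,0,0],"turn": -0.143},
    {"linear": [0,0,0],"turn": -0.143},
    {"linear": [0,0,0],"turn": -0.143},
    {"linear": [0,0,0],"turn": -0.143}
  ]
}}

```text
t: 26.7
ee_pos: [440.8, -118.5, 173.7]
orientation: [-2.403, -2.02, 0.002]
ft_force: [0.1, -0.6, 0.1]
width: 35.9
grasp_force: 0.0
```

Call:
{"op": "arm_command", "data": {
  "series": [
    {"linear": [0,0,0],"turn": -0.141},
    {"linear": [-0.025,0.014,0],"turn": 0},
    {"linear": [-0.03,0.014,0],"turn": 0},
    {"linear": [-0.03,0.014,0],"turn": 0},
    {"linear": [-0.0255,0.014,0],"turn": 0},
    {"linear": [0,0,0.015],"turn": 0},
    {"linear": [0,0,0.015],"turn": 0},
    {"linear": [0,0,0.01],"turn": 0},
    {"linear": [0,0,0],"turn": 0},
    {"linear": [0,0,0],"turn": 0}
  ]
}}

```text
t: 27.7
ee_pos: [493.1, -231.1, 134.6]
orientation: [-2.262, -2.178, 0.001]
ft_force: [0.2, 0.2, -0.1]
width: 36.0
grasp_force: 0.0
```

Run:
```python
from h import *
st(Q)
```

```text
t 27.7 case [-6.830e+01  1.000e-01  1.346e+02] world [ 493.1 -231.1  134.6] yaw 1.5330 tilt [-0.0012  0.0006] F [ 0.2  0.2 -0.1] w 36.0 g 0.0
```

Now I'll lower over the handle and grip it.

Call:
{"op": "arm_command", "data": {
  "series": [
    {"linear": [0,0,0.008],"turn": 0},
    {"linear": [0,0,0.007],"turn": 0},
    {"linear": [0,0,0],"turn": 0}
  ]
}}

```text
t: 28.0
ee_pos: [492.9, -231.1, 119.4]
orientation: [-2.262, -2.178, 0.001]
ft_force: [0.3, 0.3, 0.4]
width: 35.9
grasp_force: 0.0
```

Call:
{"op": "arm_command", "data": {
  "jaw": -1,
  "series": [
    {"linear": [0,0,0],"turn": 0},
    {"linear": [0,0,0],"turn": 0},
    {"linear": [0,0,0],"turn": 0},
    {"linear": [0,0,0],"turn": 0},
    {"linear": [0,0,0],"turn": 0},
    {"linear": [0,0,0],"turn": 0}
  ]
}}

```text
t: 28.6
ee_pos: [493.5, -231.5, 120.4]
orientation: [2.263, 2.179, 0.0]
ft_force: [-0.2, -0.2, 1.5]
width: 9.3
grasp_force: 30.0
```

Run:
```python
from h import *
st(Q)
th=np.linspace(0,1.66,21); p=np.c_[-158*np.cos(th)+44*np.sin(th),158*np.sin(th)+44*np.cos(th)]
print((np.diff(p,axis=0)).round(1).tolist())
```

```text
t 28.6 case [-67.9  -0.3 120.4] world [ 493.5 -231.5  120.4] yaw 1.5328 tilt [ 0.0004 -0.0002] F [-0.2 -0.2  1.5] w 9.3 g 30.0
[[4.2, 12.9], [5.3, 12.6], [6.3, 12.1], [7.3, 11.5], [8.2, 10.9], [9.1, 10.2], [9.9, 9.4], [10.6, 8.5], [11.3, 7.6], [11.9, 6.7], [12.4, 5.6], [12.8, 4.6], [13.1, 3.5], [13.4, 2.4], [13.5, 1.3], [13.6, 0.2], [13.6, -1.0], [13.4, -2.1], [13.2, -3.2], [12.9, -4.3]]
```

Call:
{"op": "arm_command", "data": {
  "series": [
    {"linear": [0,0.0042,-0.0129],"turn": 0},
    {"linear": [0,0.0053,-0.0126],"turn": 0},
    {"linear": [0,0.0063,-0.0121],"turn": 0},
    {"linear": [0,0.0073,-0.0115],"turn": 0},
    {"linear": [0,0.0082,-0.0109],"turn": 0},
    {"linear": [0,0.0091,-0.0102],"turn": 0},
    {"linear": [0,0.0099,-0.0094],"turn": 0},
    {"linear": [0,0.0106,-0.0085],"turn": 0},
    {"linear": [0,0.0113,-0.0076],"turn": 0},
    {"linear": [0,0.0119,-0.0067],"turn": 0}
  ]
}}

```text
t: 29.6
ee_pos: [574.0, -234.8, 223.8]
orientation: [-2.259, -2.175, 0.009]
ft_force: [-12.8, -1.9, 11.5]
width: 8.7
grasp_force: 30.0
```

Call:
{"op": "arm_command", "data": {
  "series": [
    {"linear": [0,0,0],"turn": 0}
  ]
}}

```text
t: 29.7
ee_pos: [577.1, -235.0, 225.1]
orientation: [-2.262, -2.178, 0.003]
ft_force: [-10.0, 0.1, 17.8]
width: 9.2
grasp_force: 30.0
```

Run:
```python
from h import *
st(Q); print(ctrl.get_obs()['qpos'].round(2))
```

```text
t 29.7 case [ 15.7  -0.6 225.1] world [ 577.1 -235.   225.1] yaw 1.5330 tilt [-0.0018 -0.0005] F [-10.    0.1  17.8] w 9.2 g 30.0
[-0.41  0.44  1.65 -0.    1.06 -0.37]
```

Call:
{"op": "arm_command", "data": {
  "series": [
    {"linear": [0,0.0124,-0.0056],"turn": 0},
    {"linear": [0,0.0128,-0.0046],"turn": 0},
    {"linear": [0,0.0131,-0.0035],"turn": 0},
    {"linear": [0,0.0134,-0.0024],"turn": 0},
    {"linear": [0,0.0135,-0.0013],"turn": 0},
    {"linear": [0,0,0],"turn": 0}
  ]
}}

```text
t: 30.3
ee_pos: [644.2, -237.8, 241.4]
orientation: [2.261, 2.177, 0.001]
ft_force: [1.2, -3.9, 5.6]
width: 9.2
grasp_force: 30.0
```

Call:
{"op": "arm_command", "data": {
  "series": [
    {"linear": [0,0.0136,-0.0002],"turn": 0},
    {"linear": [0,0.0136,0.001],"turn": 0},
    {"linear": [0,0.0134,0.0021],"turn": 0},
    {"linear": [0,0.0132,0.0032],"turn": 0},
    {"linear": [0,0.0129,0.0043],"turn": 0},
    {"linear": [0,0,0],"turn": 0},
    {"linear": [0,0,0],"turn": 0}
  ]
}}

```text
t: 31.0
ee_pos: [710.1, -240.4, 229.8]
orientation: [2.261, 2.177, 0.001]
ft_force: [3.6, -4.2, -1.7]
width: 8.8
grasp_force: 30.0
```

Run:
```python
from h import *
st(Q); print(ctrl.get_obs()['qpos'].round(2)); d=shot('side','s1'); cv2.imwrite('pics/s1c.png',cv2.resize(d['frame'][120:300,220:500],None,fx=2.8,fy=2.8))
```

```text
t 31.0 case [148.8  -1.  229.8] world [ 710.1 -240.4  229.8] yaw 1.5327 tilt [ 0.0027 -0.0015] F [ 3.6 -4.2 -1.7] w 8.8 g 30.0
[-0.34  0.62  1.33 -0.    1.19 -0.3 ]
```

View pics/s1c.png

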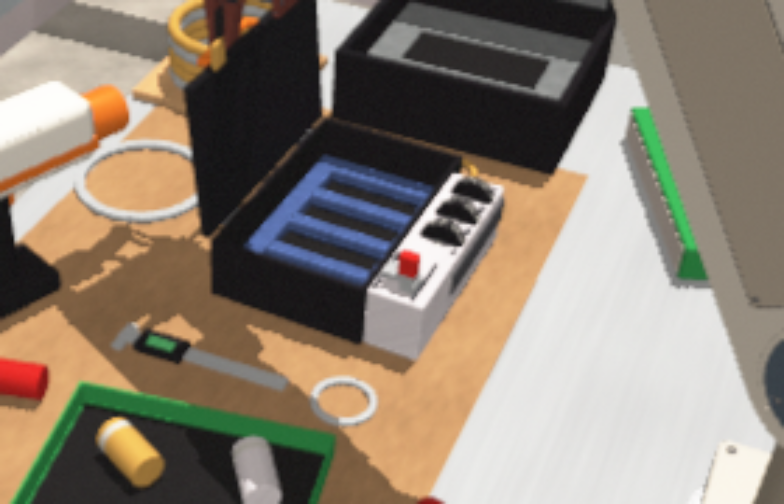

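The lid is standing open at about 1.66 rad and the four grooves are visible. I'll release the handle and go look at the tray.

Call:
{"op": "arm_command", "data": {
  "jaw": -0.45,
  "series": [
    {"linear": [0,0,0],"turn": 0},
    {"linear": [0,0,0],"turn": 0},
    {"linear": [0,0,0],"turn": 0},
    {"linear": [0,0,-0.015],"turn": 0},
    {"linear": [0,0,-0.025],"turn": 0},
    {"linear": [0,0,-0.03],"turn": 0},
    {"linear": [0,0,-0.03],"turn": 0},
    {"linear": [0,0,0],"turn": 0}
  ]
}}

```text
t: 31.85
ee_pos: [711.4, -240.1, 336.7]
orientation: [2.257, 2.173, 0.007]
ft_force: [0.6, -0.0, 1.0]
width: 24.3
grasp_force: 0.0
```

Call:
{"op": "arm_command", "data": {
  "jaw": 1,
  "series": [
    {"linear": [0.04,-0.0153,0],"turn": 0},
    {"linear": [0.04,-0.0153,0],"turn": 0},
    {"linear": [0.04,-0.0153,0],"turn": 0},
    {"linear": [0.04,-0.0153,0],"turn": 0},
    {"linear": [0.04,-0.0153,0],"turn": 0},
    {"linear": [0.04,-0.0153,0],"turn": 0},
    {"linear": [0.04,-0.0153,0],"turn": 0},
    {"linear": [0.04,-0.0153,0.02],"turn": 0},
    {"linear": [0.04,-0.0153,0.02],"turn": 0},
    {"linear": [0.04,-0.0153,0.02],"turn": 0}
  ]
}}

```text
t: 32.85
ee_pos: [570.6, 167.5, 269.4]
orientation: [2.263, 2.179, 0.001]
ft_force: [0.9, 0.1, -0.4]
width: 88.0
grasp_force: 0.0
```

Call:
{"op": "arm_command", "data": {
  "series": [
    {"linear": [0.04,-0.0153,0.015],"turn": 0},
    {"linear": [0.04,-0.0153,0.015],"turn": 0},
    {"linear": [0,0,0],"turn": 0},
    {"linear": [0,0,0],"turn": 0}
  ]
}}

```text
t: 33.25
ee_pos: [543.4, 247.7, 239.4]
orientation: [-2.261, -2.181, 0.001]
ft_force: [0.2, 0.6, -0.1]
width: 88.0
grasp_force: 0.0
```

Run:
```python
from h import *
st(Q); d=shot('wrist','w8'); t=shot('top','t1')
# where is the lid / handle now (top)?
c,s=cen(t['frame'],(3,130,90),(18,255,255),(395,500,150,300)); print('handle',c,s, w2c(Q,ray(t,c,229)))
```

```text
t 33.2 case [-36.3 480.4 239.4] world [543.4 247.7 239.4] yaw 1.5352 tilt [-0.0007 -0.0005] F [ 0.2  0.6 -0.1] w 88.0 g 0.0
handle [458.24175824 154.94945055] [426 150  61  18 455] [143.57611057  -3.61417348 229.        ]
```

View pics/w8.png

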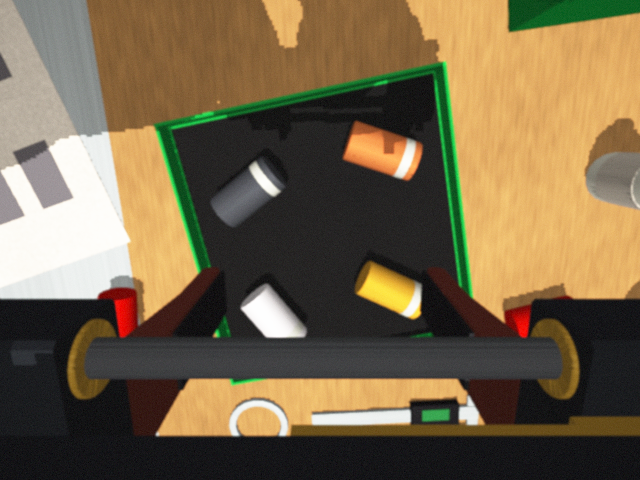

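The wrist view shows copper with end centres at about (351,141) and (418,165), and steel with ends at about (222,213) and (275,170). Brass (392,290) and aluminium (273,312) are partly hidden by the gripper.

```bash
cat >> h.py <<'E'
def bar(d,a,b,z=21):
    p,r=ray(d,a,z),ray(d,b,z); o=ctrl.get_obs(); T=R(o['orientation']); ax=(r-p)/np.linalg.norm(r-p); m=(p+r)/2
    dl=T.T@(m-o['ee_pos']); t=T.T@ax; ang=np.arctan2(t[1],t[0]) # bar axis angle in tool; want axis along tool y
    turn=(ang-np.pi/2+np.pi/2)%np.pi-np.pi/2
    print('centre',m.round(1),'len %.1f'%np.linalg.norm(r-p),'tool delta',dl.round(1),'turn %.3f'%turn,'q6 %.2f'%o['qpos'][5])
E
python3 - <<'E'
from h import *
d=load('w8')
bar(d,(351,141),(418,165)); bar(d,(222,213),(275,170)); bar(d,(362,276),(418,304)); bar(d,(250,296),(298,330))
E
```

```text
centre [601.8 299.1  21. ] len 66.1 tool delta [ 54.9  55.1 219.2] turn 0.331 q6 0.44
centre [473.2 268.1  21. ] len 65.9 tool delta [ 18.9 -72.3 219.1] turn -0.666 q6 0.44
centre [607.8 163.9  21. ] len 65.0 tool delta [-80.   66.2 219.2] turn 0.479 q6 0.44
centre [489.5 143.   21. ] len 61.0 tool delta [-105.4  -51.2  219.1] turn 0.665 q6 0.44
```

Call:
{"op": "arm_command", "data": {
  "jaw": 0.82,
  "series": [
    {"linear": [0.0275,0.0275,0.02],"turn": 0},
    {"linear": [0.0275,0.0275,0.02],"turn": 0},
    {"linear": [0,0,0.03],"turn": 0.11},
    {"linear": [0,0,0.04],"turn": 0.11},
    {"linear": [0,0,0.04],"turn": 0.111},
    {"linear": [0,0,0.02],"turn": 0},
    {"linear": [0,0,0],"turn": 0},
    {"linear": [0,0,0],"turn": 0}
  ]
}}

```text
t: 34.15
ee_pos: [602.2, 299.0, 70.4]
orientation: [2.592, 1.774, 0.001]
ft_force: [0.5, -0.3, -1.1]
width: 79.9
grasp_force: 0.0
```

Call:
{"op": "arm_command", "data": {
  "series": [
    {"linear": [0,0,0.02],"turn": 0},
    {"linear": [0,0,0.015],"turn": 0},
    {"linear": [0,0,0.007],"turn": 0},
    {"linear": [0,0,0.003],"turn": 0},
    {"linear": [0,0,0],"turn": 0}
  ]
}}

```text
t: 34.65
ee_pos: [601.2, 299.9, 24.7]
orientation: [2.591, 1.776, 0.0]
ft_force: [0.4, 0.6, -0.1]
width: 79.9
grasp_force: 0.0
```

Call:
{"op": "arm_command", "data": {
  "jaw": -1,
  "series": [
    {"linear": [0,0,0],"turn": 0},
    {"linear": [0,0,0],"turn": 0},
    {"linear": [0,0,0],"turn": 0},
    {"linear": [0,0,0],"turn": 0},
    {"linear": [0,0,0],"turn": 0}
  ]
}}

```text
t: 35.15
ee_pos: [600.8, 300.3, 25.2]
orientation: [-2.591, -1.776, 0.0]
ft_force: [-4.3, 1.1, 6.3]
width: 64.2
grasp_force: 30.0
```

Run:
```python
from h import *
st(Q)
```

```text
t 35.1 case [ 19.1 535.2  25.2] world [600.8 300.3  25.2] yaw 1.2017 tilt [-0.0003  0.0004] F [-4.3  1.1  6.3] w 64.2 g 30.0
```

Call:
{"op": "arm_command", "data": {
  "series": [
    {"linear": [0,0,-0.005],"turn": 0},
    {"linear": [0,0,-0.01],"turn": 0},
    {"linear": [0,0,-0.02],"turn": 0},
    {"linear": [0,0,-0.03],"turn": 0},
    {"linear": [0,0,-0.03],"turn": 0},
    {"linear": [0,0,-0.025],"turn": -0.11},
    {"linear": [0,0,0],"turn": -0.11},
    {"linear": [0,0,0],"turn": -0.111},
    {"linear": [0,0,0],"turn": 0}
  ]
}}

```text
t: 36.05
ee_pos: [601.0, 299.5, 144.9]
orientation: [2.262, 2.18, -0.0]
ft_force: [-0.4, -0.1, -6.6]
width: 63.6
grasp_force: 30.0
```

```bash
cat >> h.py <<'E'
def rect(d,im,q,z,xr,yr,s=2): # rectified patch: columns = case y (from yr0 up), rows = case x
    P=[(xr[0],yr[0],z),(xr[0],yr[1],z),(xr[1],yr[1],z),(xr[1],yr[0],z)]
    w,h=int((yr[1]-yr[0])*s),int((xr[1]-xr[0])*s)
    H=cv2.getPerspectiveTransform(proj(d,c2w(q,P)).astype(np.float32),np.float32([[0,0],[w,0],[w,h],[0,h]]))
    return cv2.warpPerspective(im,H,(w,h),flags=cv2.INTER_LINEAR)
def edges(d,im,q,z=26):
    g=rect(d,im,q,z,(-40,40),(-135,135)).astype(float)[:,:,0].mean(0); g=cv2.GaussianBlur(g[None],(0,0),2)[0]; e=np.gradient(g)
    return [(round(i/2-135,1),round(e[i],1)) for i in range(2,len(e)-2) if abs(e[i])>2 and abs(e[i])==max(abs(e[i-4:i+5]))]
E
python3 - <<'E'
from h import *
st(Q); o=ctrl.get_obs(); print(o['qpos'].round(2))
d=load('t1'); im=cv2.imread('pics/t1.png'); print(edges(d,im,Q))
s=load('s1'); print(edges(s,cv2.imread('pics/s1.png'),Q))
E
```

```text
t 36.0 case [ 19.3 534.4 144.9] world [601.  299.5 144.9] yaw 1.5337 tilt [ 0.0001 -0.0003] F [-0.4 -0.1 -6.6] w 63.6 g 30.0
[ 0.44  0.6   1.58 -0.    0.96  0.48]Traceback (most recent call last):
  File "<stdin>", line 3, in <module>
  File "h.py", line 43, in edges
    return [(round(i/2-135,1),round(e[i],1)) for i in range(2,len(e)-2) if abs(e[i])>2 and abs(e[i])==max(abs(e[i-4:i+5]))]
                                                                                                      ~~~^^^^^^^^^^^^^^^^^
ValueError: max() iterable argument is empty
```

```bash
sed -i 's/range(2,len(e)-2)/range(5,len(e)-5)/' h.py
python3 - <<'E'
from h import *
for n in('t1','s1'): print(n,[(float(a),float(b)) for a,b in edges(load(n),cv2.imread('pics/%s.png'%n),Q)])
E
```

```text
t1 [(-132.5, 5.9), (-115.0, 5.6), (-104.5, -10.6), (-65.5, 8.9), (-47.5, -8.8), (-7.5, 10.1), (11.5, -10.6), (50.0, 9.2), (69.0, -10.1), (108.0, 9.3), (132.0, -8.5)]
s1 [(-121.5, 4.7), (-111.0, -3.8), (-94.0, -3.3), (-71.5, 7.8), (-53.5, -4.1), (-37.0, -3.5), (-13.5, 8.4), (5.0, -4.4), (20.5, -3.7), (45.0, 8.6), (63.5, -4.6), (74.5, -3.3)]
```

Call:
{"op": "arm_command", "data": {
  "series": [
    {"linear": [-0.037,-0.006,0],"turn": 0},
    {"linear": [-0.037,-0.006,0],"turn": 0},
    {"linear": [-0.037,-0.006,0],"turn": 0},
    {"linear": [-0.037,-0.006,0],"turn": 0},
    {"linear": [-0.037,-0.003,0],"turn": 0},
    {"linear": [-0.037,0,0],"turn": 0},
    {"linear": [-0.037,0,0],"turn": 0},
    {"linear": [-0.037,0,0],"turn": 0},
    {"linear": [-0.037,0,0],"turn": 0},
    {"linear": [-0.037,0,0],"turn": 0}
  ]
}}

```text
t: 37.05
ee_pos: [559.7, -70.5, 144.6]
orientation: [2.267, 2.175, -0.0]
ft_force: [0.9, 1.1, -6.2]
width: 64.1
grasp_force: 30.0
```

Call:
{"op": "arm_command", "data": {
  "series": [
    {"linear": [-0.037,0,-0.02],"turn": 0},
    {"linear": [-0.037,0,-0.02],"turn": 0},
    {"linear": [0,0,0],"turn": 0},
    {"linear": [0,0,0],"turn": 0}
  ]
}}

```text
t: 37.45
ee_pos: [557.1, -143.6, 184.9]
orientation: [2.268, 2.173, 0.001]
ft_force: [-0.5, -0.3, -7.2]
width: 64.0
grasp_force: 30.0
```

Run:
```python
from h import *
st(Q); d=shot('wrist','w9'); print([(float(a),float(b)) for a,b in edges(d,d['frame'],Q)])
```

```text
t 37.5 case [ -7.7  89.9 184.9] world [ 557.1 -143.6  184.9] yaw 1.5282 tilt [ 0.0007 -0.    ] F [-0.5 -0.3 -7.2] w 64.0 g 30.0
[(-100.5, 5.2), (-96.5, -6.5), (-68.0, 21.8), (-51.5, -20.1), (4.0, 4.8), (16.0, -4.1), (57.5, 22.5), (66.0, -18.1), (74.5, 2.1), (106.0, 25.5), (129.0, -17.6)]
```

```bash
cat >> h.py <<'E'
def baroff(d,lo,hi,dz=4.2,box=(240,400,150,338)):
    """lateral (tool x) offset of the held bar's axis from the TCP, from the silhouette edge nearest the image top"""
    h=cv2.cvtColor(d['frame'],cv2.COLOR_BGR2HSV); m=cv2.inRange(h,np.array(lo),np.array(hi))[box[2]:box[3],box[0]:box[1]]>0
    rows=[box[2]+np.argmax(m[:,c]) for c in range(m.shape[1]) if m[:,c].sum()>15]; v=np.median(rows)
    o=ctrl.get_obs(); T=R(o['orientation']); r=R(d['rvec']); c=T.T@(-r.T@d['tvec'].ravel()-o['ee_pos'])
    w=T.T@r.T@np.linalg.inv(K(d))@np.array([320,v-.5,1.]); w=np.array([w[0],w[2]]); w/=np.linalg.norm(w)
    n=np.array([-w[1],w[0]]); # axis at (X, dz): |n.((X,dz)-(cx,cz))|=18, axis on the -x side
    X=[(s*18-n[1]*(dz-c[2]))/n[0]+c[0] for s in(1,-1)]; print('edge row',v,len(rows),'offsets',np.round(X,2))
E
python3 - <<'E'
from h import *
d=load('w9'); d['frame']=cv2.imread('pics/w9.png'); h=cv2.cvtColor(d['frame'],cv2.COLOR_BGR2HSV)
print(h[240:345:8,320].tolist())
baroff(d,(3,100,60),(14,255,255))
E
```

```text
[[173, 29, 35], [116, 123, 58], [110, 146, 211], [10, 183, 114], [9, 182, 140], [10, 180, 154], [11, 193, 156], [11, 188, 168], [9, 180, 181], [14, 164, 251], [15, 163, 251], [11, 190, 162], [11, 166, 132], [0, 0, 64]]
edge row 160.0 140 offsets [39.77 75.82]
```

```bash
python3 - <<'E'
s=open('h.py').read()
s=s.replace("rows=[box[2]+np.argmax(m[:,c]) for c in range(m.shape[1]) if m[:,c].sum()>15]","k=300-box[2]; rows=[box[2]+k-np.argmin(np.r_[m[k::-1,c],False])+1 for c in range(m.shape[1]) if m[k,c]]")
open('h.py','w').write(s)
E
python3 - <<'E'
from h import *
d=load('w9'); d['frame']=cv2.imread('pics/w9.png'); baroff(d,(3,80,40),(16,255,255))
E
```

```text
edge row 264.0 138 offsets [-2.69 35.22]
```

Call:
{"op": "arm_command", "data": {
  "series": [
    {"linear": [-0.0017,0,0.02],"turn": -0.005},
    {"linear": [0,0,0.03],"turn": 0},
    {"linear": [0,0,0.03],"turn": 0},
    {"linear": [0,0,0.03],"turn": 0},
    {"linear": [0,0,0.015],"turn": 0},
    {"linear": [0,0,0.01],"turn": 0},
    {"linear": [0,0,0],"turn": 0},
    {"linear": [0,0,0],"turn": 0}
  ]
}}

```text
t: 38.3
ee_pos: [557.9, -144.4, 50.3]
orientation: [2.257, 2.184, 0.001]
ft_force: [0.9, 1.1, -5.2]
width: 63.8
grasp_force: 30.0
```

Call:
{"op": "arm_command", "data": {
  "series": [
    {"linear": [0,0,0.004],"turn": 0},
    {"linear": [0,0,0.004],"turn": 0},
    {"linear": [0,0,0.002],"turn": 0},
    {"linear": [0,0,0],"turn": 0},
    {"linear": [0,0,0],"turn": 0}
  ]
}}

```text
t: 38.8
ee_pos: [557.2, -144.5, 39.6]
orientation: [2.258, 2.184, 0.0]
ft_force: [0.6, -0.4, -6.0]
width: 63.5
grasp_force: 30.0
```

Run:
```python
from h import *
st(Q)
```

```text
t 38.8 case [-7.6 89.1 39.6] world [ 557.2 -144.5   39.6] yaw 1.5377 tilt [0. 0.] F [ 0.6 -0.4 -6. ] w 63.5 g 30.0
```

Call:
{"op": "arm_command", "data": {
  "series": [
    {"linear": [0,0,0.002],"turn": 0},
    {"linear": [0,0,0.0015],"turn": 0},
    {"linear": [0,0,0.001],"turn": 0},
    {"linear": [0,0,0.0005],"turn": 0},
    {"linear": [0,0,0.0005],"turn": 0},
    {"linear": [0,0,0],"turn": 0}
  ]
}}

```text
t: 39.4
ee_pos: [557.3, -144.6, 34.2]
orientation: [2.258, 2.184, 0.0]
ft_force: [-0.4, -1.7, -4.1]
width: 63.9
grasp_force: 30.0
```

Run:
```python
from h import *
st(Q)
```

```text
t 39.4 case [-7.5 88.9 34.2] world [ 557.3 -144.6   34.2] yaw 1.5378 tilt [ 0.0003 -0.0002] F [-0.4 -1.7 -4.1] w 63.9 g 30.0
```

Call:
{"op": "arm_command", "data": {
  "series": [
    {"linear": [0,0,0.0006],"turn": 0},
    {"linear": [0,0,0],"turn": 0}
  ]
}}

```text
t: 39.6
ee_pos: [557.3, -144.6, 34.2]
orientation: [2.257, 2.184, 0.0]
ft_force: [-2.8, -0.9, 4.3]
width: 63.4
grasp_force: 30.0
```

Call:
{"op": "arm_command", "data": {
  "jaw": 0.7,
  "series": [
    {"linear": [0,0,0],"turn": 0},
    {"linear": [0,0,0],"turn": 0},
    {"linear": [0,0,0],"turn": 0},
    {"linear": [0,0,-0.01],"turn": 0},
    {"linear": [0,0,-0.02],"turn": 0},
    {"linear": [0,0,-0.04],"turn": 0},
    {"linear": [0,0,-0.04],"turn": 0},
    {"linear": [0,0,0],"turn": 0}
  ]
}}

```text
t: 40.4
ee_pos: [560.6, -145.3, 149.3]
orientation: [2.252, 2.179, 0.008]
ft_force: [0.8, 0.3, -0.5]
width: 74.7
grasp_force: 0.0
```

Call:
{"op": "arm_command", "data": {
  "jaw": 0.82,
  "series": [
    {"linear": [0.04,-0.003,-0.02],"turn": 0},
    {"linear": [0.04,-0.003,-0.02],"turn": 0},
    {"linear": [0.04,-0.003,-0.02],"turn": 0},
    {"linear": [0.04,-0.003,-0.02],"turn": 0},
    {"linear": [0.04,-0.003,-0.015],"turn": 0},
    {"linear": [0.04,-0.002,0],"turn": 0},
    {"linear": [0,0,0],"turn": 0},
    {"linear": [0,0,0],"turn": 0}
  ]
}}

```text
t: 41.2
ee_pos: [547.7, 96.6, 238.3]
orientation: [-2.255, -2.187, 0.001]
ft_force: [-0.2, -0.1, -0.3]
width: 80.2
grasp_force: 0.0
```

Run:
```python
from h import *
st(Q); d=shot('wrist','w10')
cv2.imwrite('pics/w10c.png',d['frame'])
```

```text
t 41.2 case [-26.3 329.6 238.3] world [547.7  96.6 238.3] yaw 1.5401 tilt [-0.0004 -0.0003] F [-0.2 -0.1 -0.3] w 80.2 g 0.0
```

View pics/w10c.png

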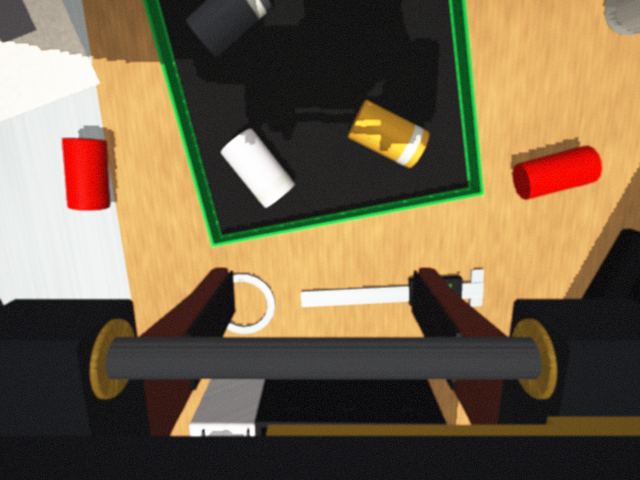

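Brass has end centres at (359,119) and (421,150), aluminium at (235,140) and (281,195). The red look-alikes are outside the tray at (87,173) and (557,172).

Run:
```python
from h import *
d=load('w10')
bar(d,(359,119),(421,150)); bar(d,(235,140),(281,195)); 
for p in [(480,190),(215,243),(150,0),(463,0)]: print(ray(d,p,28).round())
```

```text
centre [610.7 164.7  21. ] len 63.5 tool delta [ 71.   60.9 217.1] turn 0.442 q6 0.18
centre [488.9 138.6  21. ] len 64.6 tool delta [ 41.1 -60.  217.2] turn 0.892 q6 0.18
[693. 113.  28.]
[444.  70.  28.]
[411. 278.  28.]
[668. 270.  28.]
```

Call:
{"op": "arm_command", "data": {
  "series": [
    {"linear": [0.0355,0.0305,0.02],"turn": 0},
    {"linear": [0.0355,0.0305,0.02],"turn": 0},
    {"linear": [0,0,0.03],"turn": 0.11},
    {"linear": [0,0,0.04],"turn": 0.11},
    {"linear": [0,0,0.04],"turn": 0.111},
    {"linear": [0,0,0.02],"turn": 0.111},
    {"linear": [0,0,0],"turn": 0},
    {"linear": [0,0,0],"turn": 0}
  ]
}}

```text
t: 42.05
ee_pos: [610.5, 162.4, 69.1]
orientation: [-2.68, -1.638, 0.001]
ft_force: [0.2, -0.8, 0.8]
width: 79.3
grasp_force: 0.0
```

Call:
{"op": "arm_command", "data": {
  "series": [
    {"linear": [0,0,0.02],"turn": 0},
    {"linear": [0,0,0.015],"turn": 0},
    {"linear": [0,0,0.006],"turn": 0},
    {"linear": [0,0,0.003],"turn": 0},
    {"linear": [0,0,0],"turn": 0},
    {"linear": [0,0,0],"turn": 0}
  ]
}}

```text
t: 42.65
ee_pos: [610.7, 163.8, 25.8]
orientation: [2.681, 1.637, 0.001]
ft_force: [-0.0, -0.4, 0.1]
width: 79.8
grasp_force: 0.0
```

Call:
{"op": "arm_command", "data": {
  "jaw": -1,
  "series": [
    {"linear": [0,0,0],"turn": 0},
    {"linear": [0,0,0],"turn": 0},
    {"linear": [0,0,0],"turn": 0},
    {"linear": [0,0,0],"turn": 0},
    {"linear": [0,0,0],"turn": 0}
  ]
}}

```text
t: 43.15
ee_pos: [609.9, 163.9, 25.6]
orientation: [-2.681, -1.636, 0.001]
ft_force: [-3.7, 1.3, 5.4]
width: 64.1
grasp_force: 30.0
```

Run:
```python
from h import *
st(Q)
```

```text
t 43.1 case [ 33.3 399.3  25.6] world [609.9 163.9  25.6] yaw 1.0958 tilt [-0.0007  0.0001] F [-3.7  1.3  5.4] w 64.1 g 30.0
```

Call:
{"op": "arm_command", "data": {
  "series": [
    {"linear": [0,0,-0.005],"turn": 0},
    {"linear": [0,0,-0.01],"turn": 0},
    {"linear": [0,0,-0.02],"turn": 0},
    {"linear": [0,0,-0.03],"turn": 0},
    {"linear": [0,0,-0.03],"turn": 0},
    {"linear": [0,0,-0.025],"turn": -0.11},
    {"linear": [0,0,0],"turn": -0.11},
    {"linear": [0,0,0],"turn": -0.11},
    {"linear": [0,0,0],"turn": -0.107},
    {"linear": [0,0,0],"turn": 0}
  ]
}}

```text
t: 44.15
ee_pos: [610.2, 163.5, 145.5]
orientation: [2.262, 2.18, 0.0]
ft_force: [-0.1, 0.1, -5.0]
width: 63.7
grasp_force: 30.0
```

Call:
{"op": "arm_command", "data": {
  "series": [
    {"linear": [-0.037,-0.0082,0],"turn": 0},
    {"linear": [-0.037,-0.0082,0],"turn": 0},
    {"linear": [-0.037,-0.0082,0],"turn": 0},
    {"linear": [-0.037,-0.0082,0],"turn": 0},
    {"linear": [-0.037,-0.0082,0],"turn": 0},
    {"linear": [-0.037,0,0],"turn": 0},
    {"linear": [-0.037,0,0],"turn": 0},
    {"linear": [-0.037,0,0],"turn": 0},
    {"linear": [-0.037,0,-0.01],"turn": 0},
    {"linear": [-0.037,0,-0.01],"turn": 0}
  ]
}}

```text
t: 45.15
ee_pos: [554.7, -206.0, 165.3]
orientation: [-2.267, -2.175, 0.001]
ft_force: [1.9, -0.2, -5.3]
width: 63.7
grasp_force: 30.0
```

Call:
{"op": "arm_command", "data": {
  "series": [
    {"linear": [0,0,0],"turn": 0},
    {"linear": [0,0,0],"turn": 0},
    {"linear": [0,0,0],"turn": 0}
  ]
}}

```text
t: 45.45
ee_pos: [554.8, -203.7, 164.8]
orientation: [-2.264, -2.177, 0.0]
ft_force: [-0.2, 1.2, -4.6]
width: 64.0
grasp_force: 30.0
```

Run:
```python
from h import *
st(Q); d=shot('wrist','w11'); h=cv2.cvtColor(d['frame'],cv2.COLOR_BGR2HSV); print(h[236:345:8,320].tolist())
baroff(d,(15,80,40),(32,255,255),4.6); print([(float(a),float(b)) for a,b in edges(d,d['frame'],Q)])
```

```text
t 45.5 case [ -7.8  29.9 164.8] world [ 554.8 -203.7  164.8] yaw 1.5317 tilt [-0.001   0.0006] F [-0.2  1.2 -4.6] w 64.0 g 30.0
[[120, 9, 30], [0, 30, 34], [116, 87, 41], [112, 131, 168], [19, 197, 123], [19, 194, 139], [19, 206, 140], [20, 208, 146], [18, 196, 159], [22, 201, 241], [24, 194, 249], [19, 202, 154], [20, 206, 146], [120, 18, 42]]
edge row 263.0 138 offsets [-1.45 36.42]
[(-118.0, 11.1), (-108.0, -14.8), (-99.5, -4.0), (-43.5, 4.7), (-32.0, -3.5), (5.0, 20.0), (8.5, -15.2), (48.5, 22.4), (58.5, -9.9), (67.0, -10.6), (106.5, 9.1)]
```

Call:
{"op": "arm_command", "data": {
  "series": [
    {"linear": [0,0,0.02],"turn": 0},
    {"linear": [0,0,0.03],"turn": 0},
    {"linear": [0,0,0.03],"turn": 0},
    {"linear": [0,0,0.02],"turn": 0},
    {"linear": [0,0,0.012],"turn": 0},
    {"linear": [0,0,0.006],"turn": 0},
    {"linear": [0,0,0.003],"turn": 0},
    {"linear": [0,0,0.002],"turn": 0},
    {"linear": [0,0,0],"turn": 0},
    {"linear": [0,0,0],"turn": 0}
  ]
}}

```text
t: 46.5
ee_pos: [555.7, -204.7, 42.9]
orientation: [2.263, 2.178, 0.001]
ft_force: [-0.9, -0.1, -4.3]
width: 64.0
grasp_force: 30.0
```

Call:
{"op": "arm_command", "data": {
  "series": [
    {"linear": [0,0,0.002],"turn": 0},
    {"linear": [0,0,0.002],"turn": 0},
    {"linear": [0,0,0.001],"turn": 0},
    {"linear": [0,0,0.001],"turn": 0},
    {"linear": [0,0,0.0006],"turn": 0},
    {"linear": [0,0,0],"turn": 0},
    {"linear": [0,0,0],"turn": 0}
  ]
}}

```text
t: 47.2
ee_pos: [555.2, -204.5, 35.5]
orientation: [-2.263, -2.179, 0.0]
ft_force: [0.0, -0.2, -4.8]
width: 64.1
grasp_force: 30.0
```

Run:
```python
from h import *
st(Q)
```

```text
t 47.2 case [-7.3 29.1 35.5] world [ 555.2 -204.5   35.5] yaw 1.5328 tilt [-0.0001  0.    ] F [ 0.  -0.2 -4.8] w 64.1 g 30.0
```

Call:
{"op": "arm_command", "data": {
  "series": [
    {"linear": [0,0,0.0007],"turn": 0},
    {"linear": [0,0,0.0006],"turn": 0},
    {"linear": [0,0,0],"turn": 0}
  ]
}}

```text
t: 47.5
ee_pos: [555.3, -204.5, 34.6]
orientation: [2.263, 2.179, 0.0]
ft_force: [-1.1, 0.1, 0.0]
width: 63.6
grasp_force: 30.0
```

Call:
{"op": "arm_command", "data": {
  "jaw": 0.7,
  "series": [
    {"linear": [0,0,0],"turn": 0},
    {"linear": [0,0,0],"turn": 0},
    {"linear": [0,0,0],"turn": 0},
    {"linear": [0,0,-0.01],"turn": 0},
    {"linear": [0,0,-0.02],"turn": 0},
    {"linear": [0,0,-0.04],"turn": 0},
    {"linear": [0,0,-0.04],"turn": 0},
    {"linear": [0,0,0],"turn": 0}
  ]
}}

```text
t: 48.3
ee_pos: [558.6, -205.8, 150.4]
orientation: [2.257, 2.172, 0.007]
ft_force: [-0.1, -0.1, -0.5]
width: 74.4
grasp_force: 0.0
```

Call:
{"op": "arm_command", "data": {
  "jaw": 0.82,
  "series": [
    {"linear": [0.0376,-0.0023,-0.0116],"turn": 0},
    {"linear": [0.0376,-0.0023,-0.0116],"turn": 0},
    {"linear": [0.0376,-0.0023,-0.0116],"turn": 0},
    {"linear": [0.0376,-0.0023,-0.0116],"turn": 0},
    {"linear": [0.0376,-0.0023,-0.0116],"turn": 0},
    {"linear": [0.0376,-0.0023,-0.0116],"turn": 0},
    {"linear": [0.0376,-0.0023,-0.0116],"turn": 0},
    {"linear": [0.0376,-0.0023,-0.0116],"turn": 0},
    {"linear": [0,0,0],"turn": 0},
    {"linear": [0,0,0],"turn": 0}
  ]
}}

```text
t: 49.3
ee_pos: [548.0, 97.3, 237.1]
orientation: [2.261, 2.181, -0.0]
ft_force: [0.7, -0.3, -1.1]
width: 80.1
grasp_force: 0.0
```

```bash
cat >> h.py <<'E'
def blob(d,m,near,dbg=True):
    m=cv2.morphologyEx((m*255).astype(np.uint8),cv2.MORPH_OPEN,np.ones((3,3))); n,l,s,c=cv2.connectedComponentsWithStats(m)
    i=min((i for i in range(1,n) if s[i,4]>300),key=lambda i:np.hypot(*(c[i]-near))); ct=cv2.findContours((l==i).astype(np.uint8),0,1)[0][0]
    b=cv2.boxPoints(cv2.minAreaRect(ct)); e=np.linalg.norm(np.roll(b,-1,0)-b,axis=1); k=int(np.argmin(e[:2]))
    a=(b[k]+b[(k+1)%4])/2; q=(b[(k+2)%4]+b[(k+3)%4])/2; print('blob',s[i],a.round(),q.round()); return a,q
E
python3 - <<'E'
from h import *
st(Q); d=shot('wrist','w12'); g=d['frame'].astype(int); old=cv2.imread('pics/w10.png')
h=cv2.cvtColor(d['frame'],cv2.COLOR_BGR2HSV); m=(h[...,1]<60)&(h[...,2]>110)
ref=proj(d,(488.9,138.6,21))[0]; print(ref); a,b=blob(d,m,ref); bar(d,a,b)
E
```

```text
t 49.3 case [-25.9 330.3 237.1] world [548.   97.3 237.1] yaw 1.5349 tilt [ 0.0003 -0.0003] F [ 0.7 -0.3 -1.1] w 80.1 g 0.0
[257.52077821 169.2014107 ]
blob [ 220  131   73   78 2942] [232. 139.] [280. 198.]
centre [487.9 138.6  21. ] len 68.7 tool delta [ 40.  -61.4 215.7] turn 0.907 q6 0.19
```

Call:
{"op": "arm_command", "data": {
  "series": [
    {"linear": [0.0202,-0.0304,0.02],"turn": 0},
    {"linear": [0.0202,-0.0303,0.02],"turn": 0},
    {"linear": [0,0,0.03],"turn": 0.13},
    {"linear": [0,0,0.03],"turn": 0.13},
    {"linear": [0,0,0.02],"turn": 0.13},
    {"linear": [0,0,0.02],"turn": 0.13},
    {"linear": [0,0,0.02],"turn": 0.13},
    {"linear": [0,0,0.008],"turn": 0.13},
    {"linear": [0,0,0],"turn": 0.12},
    {"linear": [0,0,0],"turn": 0}
  ]
}}

```text
t: 50.35
ee_pos: [488.7, 137.9, 68.2]
orientation: [2.987, 0.973, -0.003]
ft_force: [-0.2, -0.2, -0.4]
width: 80.2
grasp_force: 0.0
```

Call:
{"op": "arm_command", "data": {
  "series": [
    {"linear": [0,0,0],"turn": 0},
    {"linear": [0,0,0.02],"turn": 0},
    {"linear": [0,0,0.015],"turn": 0},
    {"linear": [0,0,0.006],"turn": 0},
    {"linear": [0,0,0.003],"turn": 0},
    {"linear": [0,0,0],"turn": 0},
    {"linear": [0,0,0],"turn": 0}
  ]
}}

```text
t: 51.05
ee_pos: [489.6, 139.5, 25.6]
orientation: [2.985, 0.978, 0.001]
ft_force: [1.0, 0.5, 0.4]
width: 79.8
grasp_force: 0.0
```

Call:
{"op": "arm_command", "data": {
  "jaw": -1,
  "series": [
    {"linear": [0,0,0],"turn": 0},
    {"linear": [0,0,0],"turn": 0},
    {"linear": [0,0,0],"turn": 0},
    {"linear": [0,0,0],"turn": 0},
    {"linear": [0,0,0],"turn": 0}
  ]
}}

```text
t: 51.55
ee_pos: [489.5, 139.6, 25.5]
orientation: [2.985, 0.978, 0.001]
ft_force: [-0.4, -0.3, 5.9]
width: 63.8
grasp_force: 30.0
```

Run:
```python
from h import *
st(Q)
```

```text
t 51.5 case [-86.  370.4  25.5] world [489.5 139.6  25.5] yaw 0.6330 tilt [0.0008 0.0002] F [-0.4 -0.3  5.9] w 63.8 g 30.0
```

Call:
{"op": "arm_command", "data": {
  "series": [
    {"linear": [0,0,-0.005],"turn": 0},
    {"linear": [0,0,-0.01],"turn": 0},
    {"linear": [0,0,-0.02],"turn": 0},
    {"linear": [0,0,-0.03],"turn": -0.1},
    {"linear": [0,0,-0.03],"turn": -0.14},
    {"linear": [0,0,-0.025],"turn": -0.14},
    {"linear": [0,0,-0.01],"turn": -0.14},
    {"linear": [0,0,0],"turn": -0.14},
    {"linear": [0,0,0],"turn": -0.14},
    {"linear": [0,0,0],"turn": -0.1}
  ]
}}

```text
t: 52.55
ee_pos: [488.8, 139.4, 155.8]
orientation: [2.257, 2.185, 0.0]
ft_force: [-0.0, -0.6, -2.0]
width: 63.9
grasp_force: 30.0
```

Call:
{"op": "arm_command", "data": {
  "series": [
    {"linear": [0,0,0],"turn": 0},
    {"linear": [-0.04,0.0078,0],"turn": 0},
    {"linear": [-0.04,0.0078,0],"turn": 0},
    {"linear": [-0.04,0.0078,0],"turn": 0},
    {"linear": [-0.04,0.0078,0],"turn": 0},
    {"linear": [-0.04,0.0078,0],"turn": 0},
    {"linear": [-0.04,0.0078,0],"turn": 0},
    {"linear": [-0.04,0.0078,0],"turn": 0},
    {"linear": [-0.04,0.0078,0],"turn": 0},
    {"linear": [-0.04,0.0078,-0.01],"turn": 0}
  ]
}}

```text
t: 53.55
ee_pos: [544.5, -224.2, 164.2]
orientation: [-2.265, -2.173, 0.002]
ft_force: [0.9, 0.2, -1.0]
width: 64.2
grasp_force: 30.0
```

Call:
{"op": "arm_command", "data": {
  "series": [
    {"linear": [-0.039,0.0078,0],"turn": 0},
    {"linear": [0,0,0],"turn": 0},
    {"linear": [0,0,0],"turn": 0},
    {"linear": [0,0,0],"turn": 0},
    {"linear": [0,0,0],"turn": 0}
  ]
}}

```text
t: 54.05
ee_pos: [551.6, -260.8, 164.9]
orientation: [-2.262, -2.179, 0.0]
ft_force: [-0.1, -0.0, -2.0]
width: 63.8
grasp_force: 30.0
```

Run:
```python
from h import *
st(Q); d=shot('wrist','w13'); h=cv2.cvtColor(d['frame'],cv2.COLOR_BGR2HSV); print(h[236:345:6,320].tolist())
baroff(d,(0,0,70),(180,60,255),4.5); print([(float(a),float(b)) for a,b in edges(d,d['frame'],Q)])
```

```text
t 54.0 case [ -8.8 -27.4 164.9] world [ 551.6 -260.8  164.9] yaw 1.5333 tilt [-0.0008  0.0006] F [-0.1 -0.  -2. ] w 63.8 g 30.0
[[90, 9, 28], [0, 0, 32], [30, 35, 22], [114, 152, 57], [112, 147, 172], [20, 7, 107], [12, 20, 129], [6, 9, 143], [4, 12, 146], [15, 3, 152], [173, 13, 157], [12, 8, 159], [9, 9, 202], [8, 4, 247], [0, 2, 247], [13, 11, 163], [173, 7, 156], [130, 15, 50], [98, 20, 52]]
edge row 265.0 160 offsets [-1.88 36.06]
[(-116.5, 15.8), (-102.5, 9.1), (-90.5, -8.4), (-54.5, 10.6), (-50.0, -15.7), (-9.5, 21.1), (0.0, -9.8), (9.0, -9.4), (48.5, 9.9), (66.5, -12.1), (71.5, 2.1), (108.0, 6.9), (128.0, -16.7)]
```

Call:
{"op": "arm_command", "data": {
  "series": [
    {"linear": [0,0,0.02],"turn": 0},
    {"linear": [0,0,0.03],"turn": 0},
    {"linear": [0,0,0.03],"turn": 0},
    {"linear": [0,0,0.02],"turn": 0},
    {"linear": [0,0,0.012],"turn": 0},
    {"linear": [0,0,0.006],"turn": 0},
    {"linear": [0,0,0.003],"turn": 0},
    {"linear": [0,0,0.002],"turn": 0},
    {"linear": [0,0,0],"turn": 0},
    {"linear": [0,0,0],"turn": 0}
  ]
}}

```text
t: 55.1
ee_pos: [552.4, -262.4, 42.8]
orientation: [2.262, 2.178, 0.001]
ft_force: [0.2, 0.2, -1.6]
width: 63.7
grasp_force: 30.0
```

Call:
{"op": "arm_command", "data": {
  "series": [
    {"linear": [0,0,0.002],"turn": 0},
    {"linear": [0,0,0.002],"turn": 0},
    {"linear": [0,0,0.001],"turn": 0},
    {"linear": [0,0,0.001],"turn": 0},
    {"linear": [0,0,0.0006],"turn": 0},
    {"linear": [0,0,0],"turn": 0},
    {"linear": [0,0,0],"turn": 0}
  ]
}}

```text
t: 55.8
ee_pos: [552.0, -262.2, 35.5]
orientation: [-2.263, -2.179, -0.0]
ft_force: [-0.6, -0.1, -1.9]
width: 64.4
grasp_force: 30.0
```

Run:
```python
from h import *
st(Q)
```

```text
t 55.8 case [ -8.4 -28.7  35.5] world [ 552.  -262.2   35.5] yaw 1.5328 tilt [-0.  0.] F [-0.6 -0.1 -1.9] w 64.4 g 30.0
```

Call:
{"op": "arm_command", "data": {
  "series": [
    {"linear": [0,0,0.0007],"turn": 0},
    {"linear": [0,0,0.0006],"turn": 0},
    {"linear": [0,0,0],"turn": 0}
  ]
}}

```text
t: 56.1
ee_pos: [552.0, -262.2, 34.5]
orientation: [2.263, 2.179, 0.0]
ft_force: [-1.6, 0.4, 3.1]
width: 64.1
grasp_force: 30.0
```

Call:
{"op": "arm_command", "data": {
  "jaw": 0.7,
  "series": [
    {"linear": [0,0,0],"turn": 0},
    {"linear": [0,0,0],"turn": 0},
    {"linear": [0,0,0],"turn": 0},
    {"linear": [0,0,-0.01],"turn": 0},
    {"linear": [0,0,-0.02],"turn": 0},
    {"linear": [0,0,-0.04],"turn": 0},
    {"linear": [0,0,-0.04],"turn": 0},
    {"linear": [0,0,0],"turn": 0}
  ]
}}

```text
t: 56.9
ee_pos: [555.2, -263.8, 150.4]
orientation: [2.256, 2.172, 0.005]
ft_force: [0.6, 0.4, 0.1]
width: 75.0
grasp_force: 0.0
```

Call:
{"op": "arm_command", "data": {
  "jaw": 0.82,
  "series": [
    {"linear": [0.0396,-0.0058,-0.009],"turn": 0},
    {"linear": [0.0396,-0.0058,-0.009],"turn": 0},
    {"linear": [0.0396,-0.0058,-0.009],"turn": 0},
    {"linear": [0.0396,-0.0058,-0.009],"turn": 0},
    {"linear": [0.0396,-0.0058,-0.009],"turn": 0},
    {"linear": [0.0396,-0.0058,-0.009],"turn": 0},
    {"linear": [0.0396,-0.0058,-0.009],"turn": 0},
    {"linear": [0.0396,-0.0058,-0.009],"turn": 0},
    {"linear": [0.0396,-0.0058,-0.009],"turn": 0},
    {"linear": [0.0396,-0.0058,-0.009],"turn": 0}
  ]
}}

```text
t: 57.9
ee_pos: [508.4, 137.2, 234.6]
orientation: [2.263, 2.179, -0.0]
ft_force: [0.4, -1.4, 0.0]
width: 79.9
grasp_force: 0.0
```

Call:
{"op": "arm_command", "data": {
  "series": [
    {"linear": [0.0396,-0.0058,0],"turn": 0},
    {"linear": [0.0396,-0.0058,0],"turn": 0},
    {"linear": [0,0,0],"turn": 0},
    {"linear": [0,0,0],"turn": 0},
    {"linear": [0,0,0],"turn": 0}
  ]
}}

```text
t: 58.4
ee_pos: [500.2, 214.4, 234.0]
orientation: [2.264, 2.178, -0.001]
ft_force: [-0.7, 0.4, 1.0]
width: 79.7
grasp_force: 0.0
```

Run:
```python
from h import *
st(Q); d=shot('wrist','w14'); g=cv2.cvtColor(d['frame'],cv2.COLOR_BGR2GRAY)
ref=proj(d,(473.2,268.1,21))[0]; print(ref); x,y=ref.astype(int)
print(g[y-60:y+61:6,x-60:x+61:6])
```

```text
t 58.4 case [-78.1 445.6 234. ] world [500.2 214.4 234. ] yaw 1.5324 tilt [-0.0006 -0.0005] F [-0.7  0.4  1. ] w 79.7 g 0.0
[291.21578038 154.44982075]
[[ 22  14  17  20  14  11  19  15  17  20  17  16  17  17  15  14  12  18
   17  17  12]
 [ 14  14  14  11  14  17  15  12  12  17  17  11  18   9  13  20  24  17
   15  12  15]
 [ 19  19   5  15  10  16  17  20  16  11  21  15  15  23  14  12  18  17
   18  12  20]
 [ 18  20  18   8  21  15  17  20  13  20  18  30  28  23  26  32  24  26
   27  24  31]
 [ 31  26  29  15  11  14  22  17  19  11  11  25  33  32  18  13  15  17
   20  17  18]
 [ 33  31  34  24  21  29  14  14  11  18  16 107 116  64  19  19  24  17
   17  26  28]
 [ 26  27  32  30  16  21  17  14  20  18  34 127 139  60  49   8  25  30
   30  32  28]
 [ 32  32  30  31  33  30  32  25  20  38  60  56 178 186  58  64  17  37
   32  29  29]
 [ 35  29  27  28  30  29  28  23  41  50  72  82 112 244 241  84  47  29
   30  28  33]
 [ 29  28  29  25  28  26  28  52  43  45  90  83  95 183 235 187  63  29
   35  26  31]
 [ 28  30  27  34  33  36  54  74  50  77  92  90  85  84 
[... 221 characters left out ...]
2  23  30  83  93  89  86  82  76  61  32  29  32  35  30  28
   31  27  34]
 [ 58  27  31  27  28  45  92  88  77  73  55  30  27  26  31  30  28  34
   29  31  32]
 [ 48  26  31  33  24  31  57  78  71  45  29  27  27  30  28  28  34  32
   31  35  25]
 [ 38  48  27  35  26  31  26  45  41  26  28  30  30  27  26  28  32  30
   30  29  30]
 [ 47  61  28  26  28  27  31  29  31  26  27  30  30  29  25  25  31  28
   28  30  29]
 [ 84  64  34  30  29  26  26  27  27  33  30  29  29  29  29  27  31  30
   33  35  27]
 [133  39  30  34  33  23  31  31  26  26  34  30  30  30  30  29  28  27
   30  27  33]
 [160  46  44  25  27  31  28  30  30  28  29  30  28  28  26  32  28  29
   28  32  32]]
```

Run:
```python
from h import *
d=load('w14'); g=cv2.GaussianBlur(cv2.cvtColor(cv2.imread('pics/w14.png'),cv2.COLOR_BGR2GRAY),(3,3),0)
m=np.zeros_like(g,bool); m[95:215,240:350]=g[95:215,240:350]>40
a,b=blob(d,m,(291,154)); bar(d,a,b)
```

```text
blob [ 253  119   78   72 2882] [319. 132.] [261. 179.]
centre [471.9 266.9  21. ] len 68.2 tool delta [ 51.7 -30.4 213. ] turn -0.664 q6 0.42
```

Call:
{"op": "arm_command", "data": {
  "series": [
    {"linear": [0.026,-0.015,0.02],"turn": 0},
    {"linear": [0.026,-0.015,0.02],"turn": 0},
    {"linear": [0,0,0.03],"turn": -0.13},
    {"linear": [0,0,0.03],"turn": -0.13},
    {"linear": [0,0,0.02],"turn": -0.13},
    {"linear": [0,0,0.02],"turn": -0.13},
    {"linear": [0,0,0.02],"turn": -0.13},
    {"linear": [0,0,0.005],"turn": -0.015},
    {"linear": [0,0,0],"turn": 0}
  ]
}}

```text
t: 59.35
ee_pos: [472.3, 267.3, 68.6]
orientation: [-1.434, -2.794, 0.002]
ft_force: [0.1, 0.1, 0.5]
width: 79.9
grasp_force: 0.0
```

Call:
{"op": "arm_command", "data": {
  "series": [
    {"linear": [0,0,0],"turn": 0},
    {"linear": [0,0,0.02],"turn": 0},
    {"linear": [0,0,0.015],"turn": 0},
    {"linear": [0,0,0.006],"turn": 0},
    {"linear": [0,0,0.003],"turn": 0},
    {"linear": [0,0,0],"turn": 0},
    {"linear": [0,0,0],"turn": 0}
  ]
}}

```text
t: 60.05
ee_pos: [472.7, 268.6, 25.6]
orientation: [1.428, 2.798, 0.001]
ft_force: [-1.2, 0.6, 0.3]
width: 79.8
grasp_force: 0.0
```

Call:
{"op": "arm_command", "data": {
  "jaw": -1,
  "series": [
    {"linear": [0,0,0],"turn": 0},
    {"linear": [0,0,0],"turn": 0},
    {"linear": [0,0,0],"turn": 0},
    {"linear": [0,0,0],"turn": 0},
    {"linear": [0,0,0],"turn": 0}
  ]
}}

```text
t: 60.55
ee_pos: [472.8, 268.6, 25.5]
orientation: [1.428, 2.798, 0.001]
ft_force: [0.3, 0.6, 3.7]
width: 63.9
grasp_force: 30.0
```

Run:
```python
from h import *
st(Q)
```

```text
t 60.5 case [-107.7  498.7   25.5] world [472.8 268.6  25.5] yaw 2.1977 tilt [0.0006 0.0004] F [0.3 0.6 3.7] w 63.9 g 30.0
```

Call:
{"op": "arm_command", "data": {
  "series": [
    {"linear": [0,0,-0.005],"turn": 0},
    {"linear": [0,0,-0.01],"turn": 0},
    {"linear": [0,0,-0.02],"turn": 0},
    {"linear": [0,0,-0.03],"turn": 0.1},
    {"linear": [0,0,-0.03],"turn": 0.14},
    {"linear": [0,0,-0.025],"turn": 0.14},
    {"linear": [0,0,-0.02],"turn": 0.14},
    {"linear": [0,0,0],"turn": 0.1},
    {"linear": [0,0,0],"turn": 0.045},
    {"linear": [0,0,0],"turn": 0}
  ]
}}

```text
t: 61.55
ee_pos: [472.0, 268.1, 165.6]
orientation: [-2.264, -2.178, 0.0]
ft_force: [-0.3, 0.0, -4.6]
width: 63.8
grasp_force: 30.0
```

Call:
{"op": "arm_command", "data": {
  "series": [
    {"linear": [-0.039,0.0066,0],"turn": 0},
    {"linear": [-0.039,0.0066,0],"turn": 0},
    {"linear": [-0.039,0.0066,0],"turn": 0},
    {"linear": [-0.039,0.0066,0],"turn": 0},
    {"linear": [-0.039,0.0066,0],"turn": 0},
    {"linear": [-0.039,0.0066,0],"turn": 0},
    {"linear": [-0.039,0.0066,0],"turn": 0},
    {"linear": [-0.039,0.0066,0],"turn": 0},
    {"linear": [-0.039,0.0066,0],"turn": 0},
    {"linear": [-0.039,0.0066,0],"turn": 0}
  ]
}}

```text
t: 62.55
ee_pos: [523.1, -125.4, 165.1]
orientation: [-2.261, -2.18, 0.001]
ft_force: [-0.2, 0.4, -5.7]
width: 64.0
grasp_force: 30.0
```

Call:
{"op": "arm_command", "data": {
  "series": [
    {"linear": [-0.039,0.0066,0],"turn": 0},
    {"linear": [-0.039,0.0066,0],"turn": 0},
    {"linear": [-0.039,0.0066,0],"turn": 0},
    {"linear": [-0.039,0.0066,0],"turn": 0},
    {"linear": [-0.028,0.0066,0],"turn": 0},
    {"linear": [0,0,0],"turn": 0},
    {"linear": [0,0,0],"turn": 0},
    {"linear": [0,0,0],"turn": 0}
  ]
}}

```text
t: 63.35
ee_pos: [548.9, -307.8, 164.7]
orientation: [-2.261, -2.179, 0.0]
ft_force: [0.1, 0.4, -4.4]
width: 63.9
grasp_force: 30.0
```

Run:
```python
from h import *
st(Q); d=shot('wrist','w15'); h=cv2.cvtColor(d['frame'],cv2.COLOR_BGR2HSV); print(h[236:345:6,320].tolist())
baroff(d,(0,0,40),(180,70,255),4.5); print([(float(a),float(b)) for a,b in edges(d,d['frame'],Q)])
```

```text
t 63.4 case [ -9.7 -74.4 164.7] world [ 548.9 -307.8  164.7] yaw 1.5338 tilt [-0.0015  0.0011] F [ 0.1  0.4 -4.4] w 63.9 g 30.0
[[6, 43, 30], [30, 32, 32], [165, 18, 29], [53, 29, 35], [126, 41, 31], [120, 8, 31], [90, 15, 35], [103, 39, 46], [114, 28, 46], [105, 26, 40], [113, 23, 45], [114, 27, 47], [110, 19, 81], [102, 15, 87], [126, 26, 50], [110, 17, 44], [90, 6, 45], [75, 42, 36], [120, 11, 47]]
edge row 282.0 158 offsets [-9.67 28.86]
[(-101.0, -3.5), (-67.5, 22.0), (-50.0, -13.4), (-45.5, 2.1), (-12.5, -12.8), (-9.0, 10.4), (8.5, -11.8), (49.0, 7.6), (66.5, -12.3), (81.0, -6.1)]
```

Call:
{"op": "arm_command", "data": {
  "series": [
    {"linear": [-0.006,0.001,0],"turn": 0},
    {"linear": [-0.0055,0,0],"turn": 0},
    {"linear": [0,0,0],"turn": 0},
    {"linear": [0,0,0],"turn": 0},
    {"linear": [0,0,0],"turn": 0}
  ]
}}

```text
t: 63.9
ee_pos: [550.1, -320.4, 165.1]
orientation: [-2.263, -2.179, -0.0]
ft_force: [-0.8, -0.0, -4.5]
width: 63.5
grasp_force: 30.0
```

Run:
```python
from h import *
st(Q); d=shot('wrist','w16'); h=cv2.cvtColor(d['frame'],cv2.COLOR_BGR2HSV); print(h[254:280:2,320].tolist()); print(h[254:280:2,290].tolist())
baroff(d,(0,0,30),(180,70,255),4.5); print([(float(a),float(b)) for a,b in edges(d,d['frame'],Q)])
```

```text
t 63.9 case [ -8.  -86.9 165.1] world [ 550.1 -320.4  165.1] yaw 1.5328 tilt [-0.0001  0.0002] F [-0.8 -0.  -4.5] w 63.5 g 30.0
[[112, 141, 65], [111, 159, 111], [111, 153, 155], [111, 153, 162], [111, 144, 165], [111, 127, 84], [0, 0, 33], [135, 29, 35], [103, 45, 40], [0, 0, 35], [100, 24, 32], [132, 30, 42], [135, 22, 46]]
[[110, 145, 74], [111, 151, 118], [111, 152, 183], [111, 152, 193], [111, 149, 185], [112, 135, 108], [120, 8, 34], [128, 28, 37], [90, 7, 35], [99, 50, 36], [130, 18, 42], [103, 42, 43], [120, 6, 41]]
edge row 266.0 160 offsets [-2.44 35.53]
[(-114.0, 19.1), (-108.0, -16.3), (-67.5, 21.9), (-58.5, -10.2), (-50.5, -2.8), (-47.0, 3.1), (-12.0, -11.8), (-9.0, 9.2), (8.5, -12.1), (49.0, 7.8), (67.0, -13.2)]
```

Call:
{"op": "arm_command", "data": {
  "series": [
    {"linear": [0.0014,0,0.02],"turn": 0},
    {"linear": [0,0,0.03],"turn": 0},
    {"linear": [0,0,0.03],"turn": 0},
    {"linear": [0,0,0.02],"turn": 0},
    {"linear": [0,0,0.012],"turn": 0},
    {"linear": [0,0,0.006],"turn": 0},
    {"linear": [0,0,0.003],"turn": 0},
    {"linear": [0,0,0.002],"turn": 0},
    {"linear": [0,0,0],"turn": 0},
    {"linear": [0,0,0],"turn": 0}
  ]
}}

```text
t: 64.95
ee_pos: [550.7, -319.4, 43.0]
orientation: [2.262, 2.178, 0.001]
ft_force: [0.3, 0.4, -3.9]
width: 63.7
grasp_force: 30.0
```

Call:
{"op": "arm_command", "data": {
  "series": [
    {"linear": [0,0,0.002],"turn": 0},
    {"linear": [0,0,0.002],"turn": 0},
    {"linear": [0,0,0.001],"turn": 0},
    {"linear": [0,0,0.001],"turn": 0},
    {"linear": [0,0,0.0006],"turn": 0},
    {"linear": [0,0,0],"turn": 0},
    {"linear": [0,0,0],"turn": 0}
  ]
}}

```text
t: 65.65
ee_pos: [550.2, -319.1, 35.6]
orientation: [-2.263, -2.179, -0.0]
ft_force: [-0.7, -0.4, -4.3]
width: 63.7
grasp_force: 30.0
```

Run:
```python
from h import *
st(Q)
```

```text
t 65.7 case [ -8.  -85.7  35.6] world [ 550.2 -319.1   35.6] yaw 1.5327 tilt [0. 0.] F [-0.7 -0.4 -4.3] w 63.7 g 30.0
```

Call:
{"op": "arm_command", "data": {
  "series": [
    {"linear": [0,0,0.0007],"turn": 0},
    {"linear": [0,0,0.0006],"turn": 0},
    {"linear": [0,0,0],"turn": 0}
  ]
}}

```text
t: 65.95
ee_pos: [550.3, -319.1, 34.6]
orientation: [2.263, 2.179, 0.0]
ft_force: [-1.6, 1.1, -0.5]
width: 63.8
grasp_force: 30.0
```

Call:
{"op": "arm_command", "data": {
  "jaw": 0.7,
  "series": [
    {"linear": [0,0,0],"turn": 0},
    {"linear": [0,0,0],"turn": 0},
    {"linear": [0,0,0],"turn": 0},
    {"linear": [0,0,-0.01],"turn": 0},
    {"linear": [0,0,-0.02],"turn": 0},
    {"linear": [0,0,-0.04],"turn": 0},
    {"linear": [0,0,-0.04],"turn": 0},
    {"linear": [0,0,0],"turn": 0}
  ]
}}

```text
t: 66.75
ee_pos: [553.4, -321.0, 150.9]
orientation: [2.256, 2.172, 0.004]
ft_force: [0.5, 0.6, 0.3]
width: 74.3
grasp_force: 0.0
```

Call:
{"op": "arm_command", "data": {
  "series": [
    {"linear": [0.02,0,-0.03],"turn": 0},
    {"linear": [0.02,0,-0.03],"turn": 0},
    {"linear": [0.02,0,-0.03],"turn": 0},
    {"linear": [0.02,0,-0.03],"turn": 0},
    {"linear": [0.02,0,-0.03],"turn": 0},
    {"linear": [0.02,0,-0.025],"turn": 0},
    {"linear": [0,0,0],"turn": 0},
    {"linear": [0,0,0],"turn": 0},
    {"linear": [0,0,0],"turn": 0}
  ]
}}

```text
t: 67.65
ee_pos: [554.0, -199.5, 317.8]
orientation: [-2.262, -2.177, 0.002]
ft_force: [-0.4, -0.4, -0.6]
width: 74.4
grasp_force: 0.0
```

Run:
```python
from h import *
st(Q); d=shot('wrist','w17'); t=shot('top','t2')
c,s=cen(t['frame'],(3,130,90),(18,255,255),(395,500,140,180)); print('handle',c,s, w2c(Q,ray(t,c,229)))
a=d['frame'].copy()
cv2.imwrite('pics/w17c.png',a)
```

```text
t 67.7 case [ -8.7  34.  317.8] world [ 554.  -199.5  317.8] yaw 1.5325 tilt [-0.0021  0.0005] F [-0.4 -0.4 -0.6] w 74.4 g 0.0
handle [455.63302752 154.14908257] [426 149  61  17 436] [144.96180205   1.22853211 229.        ]
```

View pics/w17c.png

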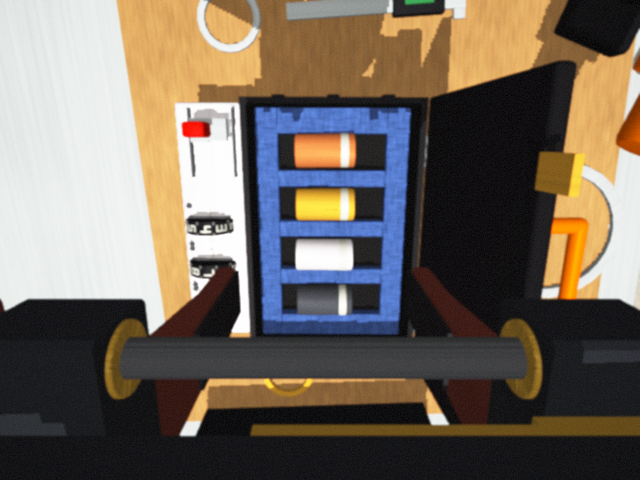

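All four bars are lying in their grooves: copper (324,151), brass (324,204), aluminium (323,254) and steel (323,300). Now I'll close the lid by its handle.

Call:
{"op": "arm_command", "data": {
  "jaw": -0.5,
  "series": [
    {"linear": [-0.007,0.0318,0],"turn": 0},
    {"linear": [-0.007,0.0318,0],"turn": 0},
    {"linear": [-0.007,0.0318,0],"turn": 0},
    {"linear": [-0.007,0.0318,0],"turn": 0},
    {"linear": [-0.007,0.0318,0],"turn": 0},
    {"linear": [0,0,0],"turn": 0},
    {"linear": [0,0,0],"turn": 0},
    {"linear": [0,0,0.02],"turn": 0},
    {"linear": [0,0,0],"turn": 0},
    {"linear": [0,0,0],"turn": 0}
  ]
}}

```text
t: 68.75
ee_pos: [711.2, -240.1, 299.0]
orientation: [-2.262, -2.177, 0.001]
ft_force: [0.4, -0.5, 0.4]
width: 22.0
grasp_force: 0.0
```

Run:
```python
from h import *
st(Q)
```

```text
t 68.8 case [149.9  -0.6 299. ] world [ 711.2 -240.1  299. ] yaw 1.5325 tilt [-0.0017  0.0006] F [ 0.4 -0.5  0.4] w 22.0 g 0.0
```

Call:
{"op": "arm_command", "data": {
  "series": [
    {"linear": [0,0,0.02],"turn": 0},
    {"linear": [0,0,0.02],"turn": 0},
    {"linear": [0,0,0.015],"turn": 0},
    {"linear": [0,0,0.01],"turn": 0},
    {"linear": [0,0,0.004],"turn": 0},
    {"linear": [0,0,0],"turn": 0},
    {"linear": [0,0,0],"turn": 0}
  ]
}}

```text
t: 69.45
ee_pos: [712.7, -240.4, 231.2]
orientation: [2.262, 2.178, 0.001]
ft_force: [0.4, -0.2, -0.5]
width: 21.8
grasp_force: 0.0
```

Call:
{"op": "arm_command", "data": {
  "jaw": -1,
  "series": [
    {"linear": [0,0,0],"turn": 0},
    {"linear": [0,0,0],"turn": 0},
    {"linear": [0,0,0],"turn": 0},
    {"linear": [0,0,0],"turn": 0},
    {"linear": [0,0,0],"turn": 0}
  ]
}}

```text
t: 69.95
ee_pos: [712.1, -240.3, 230.5]
orientation: [-2.263, -2.179, 0.0]
ft_force: [-4.1, -0.4, 0.9]
width: 9.5
grasp_force: 30.0
```

Run:
```python
from h import *
st(Q); p=w2c(Q,ctrl.get_obs()['ee_pos']); th0=np.pi-np.arctan2(p[2]-75,p[0]-90)-np.arctan2(44,158); print(th0)
th=np.linspace(th0,0,21); p=np.c_[-158*np.cos(th)+44*np.sin(th),158*np.sin(th)+44*np.cos(th)]
print((np.diff(p,axis=0)).round(1).tolist())
```

```text
t 70.0 case [150.9  -0.8 230.5] world [ 712.1 -240.3  230.5] yaw 1.5327 tilt [-0.0002 -0.0001] F [-4.1 -0.4  0.9] w 9.5 g 30.0
1.6724679704741334
[[-13.0, 4.5], [-13.3, 3.4], [-13.5, 2.2], [-13.7, 1.1], [-13.7, -0.0], [-13.7, -1.2], [-13.5, -2.3], [-13.3, -3.4], [-12.9, -4.5], [-12.5, -5.6], [-12.0, -6.6], [-11.4, -7.6], [-10.7, -8.5], [-10.0, -9.4], [-9.2, -10.2], [-8.3, -10.9], [-7.3, -11.6], [-6.3, -12.2], [-5.3, -12.6], [-4.2, -13.0]]
```

Call:
{"op": "arm_command", "data": {
  "series": [
    {"linear": [0,-0.013,-0.0045],"turn": 0},
    {"linear": [0,-0.0133,-0.0034],"turn": 0},
    {"linear": [0,-0.0135,-0.0022],"turn": 0},
    {"linear": [0,-0.0137,-0.0011],"turn": 0},
    {"linear": [0,-0.0137,0],"turn": 0},
    {"linear": [0,-0.0137,0.0012],"turn": 0},
    {"linear": [0,-0.0135,0.0023],"turn": 0},
    {"linear": [0,-0.0133,0.0034],"turn": 0},
    {"linear": [0,-0.0129,0.0045],"turn": 0},
    {"linear": [0,-0.0125,0.0056],"turn": 0}
  ]
}}

```text
t: 70.95
ee_pos: [581.3, -234.9, 226.2]
orientation: [2.26, 2.175, 0.006]
ft_force: [4.0, 2.9, 0.2]
width: 9.3
grasp_force: 30.0
```

Call:
{"op": "arm_command", "data": {
  "series": [
    {"linear": [0,-0.012,0.0066],"turn": 0},
    {"linear": [0,-0.0114,0.0076],"turn": 0},
    {"linear": [0,-0.0107,0.0085],"turn": 0},
    {"linear": [0,-0.01,0.0094],"turn": 0},
    {"linear": [0,-0.0092,0.0102],"turn": 0},
    {"linear": [0,-0.0083,0.0109],"turn": 0},
    {"linear": [0,0,0],"turn": 0}
  ]
}}

```text
t: 71.65
ee_pos: [516.3, -232.4, 169.1]
orientation: [-2.262, -2.177, 0.001]
ft_force: [2.9, 2.3, -8.2]
width: 9.0
grasp_force: 30.0
```

Run:
```python
from h import *
st(Q)
```

```text
t 71.7 case [-45.2  -0.3 169.1] world [ 516.3 -232.4  169.1] yaw 1.5326 tilt [-0.0022  0.0011] F [ 2.9  2.3 -8.2] w 9.0 g 30.0
```

Call:
{"op": "arm_command", "data": {
  "series": [
    {"linear": [0,-0.0073,0.0116],"turn": 0},
    {"linear": [0,-0.0063,0.0122],"turn": 0},
    {"linear": [0,-0.0053,0.0126],"turn": 0},
    {"linear": [0,-0.0032,0.01],"turn": 0},
    {"linear": [0,-0.001,0.004],"turn": 0},
    {"linear": [0,0,0.002],"turn": 0},
    {"linear": [0,0,0],"turn": 0},
    {"linear": [0,0,0],"turn": 0}
  ]
}}

```text
t: 72.45
ee_pos: [493.5, -231.4, 118.6]
orientation: [-2.261, -2.177, 0.002]
ft_force: [-2.6, 5.4, 0.5]
width: 9.2
grasp_force: 30.0
```

Run:
```python
from h import *
st(Q)
```

```text
t 72.5 case [-67.9  -0.2 118.6] world [ 493.5 -231.4  118.6] yaw 1.5329 tilt [-0.0029  0.0012] F [-2.6  5.4  0.5] w 9.2 g 30.0
```

Call:
{"op": "arm_command", "data": {
  "series": [
    {"linear": [0,0,0.002],"turn": 0},
    {"linear": [0,0,0.002],"turn": 0},
    {"linear": [0,0,0.001],"turn": 0},
    {"linear": [0,0,0],"turn": 0},
    {"linear": [0,0,0],"turn": 0}
  ]
}}

```text
t: 72.95
ee_pos: [493.6, -232.1, 117.0]
orientation: [-2.262, -2.178, 0.003]
ft_force: [-15.1, 6.1, 37.1]
width: 9.0
grasp_force: 30.0
```

Run:
```python
from h import *
st(Q)
```

```text
t 73.0 case [-67.8  -0.9 117. ] world [ 493.6 -232.1  117. ] yaw 1.5333 tilt [-0.0022 -0.0002] F [-15.1   6.1  37.1] w 9.0 g 30.0
```

Call:
{"op": "arm_command", "data": {
  "jaw": -0.2,
  "series": [
    {"linear": [0,0,0],"turn": 0},
    {"linear": [0,0,0],"turn": 0},
    {"linear": [0,0,0],"turn": 0},
    {"linear": [0,0,-0.01],"turn": 0},
    {"linear": [0,0,-0.02],"turn": 0},
    {"linear": [0,0,-0.03],"turn": 0},
    {"linear": [0,0,0],"turn": 0}
  ]
}}

```text
t: 73.65
ee_pos: [496.9, -233.0, 177.6]
orientation: [2.259, 2.175, 0.003]
ft_force: [0.1, 0.7, 0.1]
width: 35.4
grasp_force: 0.0
```

Call:
{"op": "arm_command", "data": {
  "jaw": -0.1,
  "series": [
    {"linear": [0,0,0],"turn": 0.143},
    {"linear": [0,0,0],"turn": 0.143},
    {"linear": [0,0,0],"turn": 0.143},
    {"linear": [0,0,0],"turn": 0.143},
    {"linear": [0,0,0],"turn": 0.143},
    {"linear": [0,0,0],"turn": 0.143},
    {"linear": [0,0,0],"turn": 0.143},
    {"linear": [0,0,0],"turn": 0.143},
    {"linear": [0,0,0],"turn": 0.143},
    {"linear": [0,0,0],"turn": 0.143}
  ]
}}

```text
t: 74.65
ee_pos: [494.5, -231.8, 173.5]
orientation: [-3.138, -0.152, 0.001]
ft_force: [0.2, 0.4, -0.1]
width: 39.4
grasp_force: 0.0
```

Call:
{"op": "arm_command", "data": {
  "series": [
    {"linear": [0,0,0],"turn": 0.141},
    {"linear": [-0.014,-0.027,0],"turn": 0},
    {"linear": [-0.014,-0.027,0],"turn": 0},
    {"linear": [-0.014,-0.027,0],"turn": 0},
    {"linear": [-0.014,-0.027,0],"turn": 0},
    {"linear": [0,0,0.02],"turn": 0},
    {"linear": [0,0,0.02],"turn": 0},
    {"linear": [0,0,0],"turn": 0},
    {"linear": [0,0,0],"turn": 0},
    {"linear": [0,0,0],"turn": 0}
  ]
}}

```text
t: 75.65
ee_pos: [443.3, -122.1, 134.5]
orientation: [3.141, -0.06, 0.001]
ft_force: [-0.1, -0.4, 0.1]
width: 39.1
grasp_force: 0.0
```

Run:
```python
from h import *
st(Q); t=shot('top','t3'); c,s=cen(t['frame'],(3,130,90),(18,255,255),(395,500,250,290)); print('handle',c,s, w2c(Q,ray(t,c,119)))
```

```text
t 75.7 case [-122.2  107.1  134.5] world [ 443.3 -122.1  134.5] yaw -0.0384 tilt [ 0.0008 -0.0003] F [-0.1 -0.4  0.1] w 39.1 g 0.0
handle [442.43157895 270.44912281] [415 268  55   6 285] [-68.04791342   1.10154247 119.        ]
```

Call:
{"op": "arm_command", "data": {
  "series": [
    {"linear": [-0.001,-0.0015,0.015],"turn": 0},
    {"linear": [0,0,0.01],"turn": 0},
    {"linear": [0,0,0.004],"turn": 0},
    {"linear": [0,0,0],"turn": 0},
    {"linear": [0,0,0],"turn": 0}
  ]
}}

```text
t: 76.2
ee_pos: [442.1, -120.4, 105.1]
orientation: [3.141, -0.06, 0.0]
ft_force: [0.1, 0.5, -0.4]
width: 39.6
grasp_force: 0.0
```

Call:
{"op": "arm_command", "data": {
  "jaw": -1,
  "series": [
    {"linear": [0,0,0],"turn": 0},
    {"linear": [0,0,0],"turn": 0},
    {"linear": [0,0,0],"turn": 0},
    {"linear": [0,0,0],"turn": 0},
    {"linear": [0,0,0],"turn": 0}
  ]
}}

```text
t: 76.7
ee_pos: [442.1, -120.5, 105.1]
orientation: [3.141, -0.06, 0.001]
ft_force: [-0.2, -1.0, 2.5]
width: 19.3
grasp_force: 30.0
```

Call:
{"op": "arm_command", "data": {
  "series": [
    {"linear": [0,0.003,0],"turn": 0},
    {"linear": [0,0.004,0],"turn": 0},
    {"linear": [0,0.004,0],"turn": 0},
    {"linear": [0,0.004,0],"turn": 0},
    {"linear": [0,0.004,0],"turn": 0},
    {"linear": [0,0.003,0],"turn": 0},
    {"linear": [0,0.003,0],"turn": 0},
    {"linear": [0,0.001,0],"turn": 0},
    {"linear": [0,0,0],"turn": 0},
    {"linear": [0,0,0],"turn": 0}
  ]
}}

```text
t: 77.7
ee_pos: [441.0, -144.9, 105.1]
orientation: [-3.138, 0.062, 0.0]
ft_force: [2.5, 13.5, 7.0]
width: 19.4
grasp_force: 30.0
```

Run:
```python
from h import *
st(Q)
```

```text
t 77.7 case [-123.7   84.3  105.1] world [ 441.  -144.9  105.1] yaw -0.0397 tilt [0.0001 0.0027] F [ 2.5 13.5  7. ] w 19.4 g 30.0
```

Call:
{"op": "arm_command", "data": {
  "jaw": -0.1,
  "series": [
    {"linear": [0,-0.001,0],"turn": 0},
    {"linear": [0,0,0],"turn": 0},
    {"linear": [0,0,0],"turn": 0},
    {"linear": [0,0,0],"turn": 0},
    {"linear": [0,0,-0.02],"turn": 0},
    {"linear": [0,0,-0.02],"turn": 0},
    {"linear": [0,0,-0.02],"turn": 0},
    {"linear": [0,0,0],"turn": 0}
  ]
}}

```text
t: 78.5
ee_pos: [442.3, -146.0, 166.8]
orientation: [3.14, -0.06, 0.007]
ft_force: [1.2, -0.0, -0.1]
width: 39.6
grasp_force: 0.0
```

Call:
{"op": "arm_command", "data": {
  "jaw": -1,
  "series": [
    {"linear": [0.002,0.024,0],"turn": 0},
    {"linear": [0.002,0.024,0],"turn": 0},
    {"linear": [0.002,0.022,0],"turn": 0},
    {"linear": [0,0,0.015],"turn": 0},
    {"linear": [0,0,0.015],"turn": 0},
    {"linear": [0,0,0.015],"turn": 0},
    {"linear": [0,0,0],"turn": 0},
    {"linear": [0,0,0],"turn": 0}
  ]
}}

```text
t: 79.3
ee_pos: [443.8, -215.3, 119.2]
orientation: [-3.14, 0.06, 0.002]
ft_force: [0.3, 0.3, -0.1]
width: -0.1
grasp_force: 0.0
```

Run:
```python
from h import *
st(Q); t=shot('top','t4')
c,s=cen(t['frame'],(0,150,80),(5,255,255),(385,420,280,310)); print('tab now',c,s)
c,s=cen(cv2.imread('pics/top0.png'),(0,150,80),(5,255,255),(385,420,280,310)); print('tab at start',c,s)
```

```text
t 79.3 case [-118.2   14.   119.2] world [ 443.8 -215.3  119.2] yaw -0.0383 tilt [-0.0015  0.0007] F [ 0.3  0.3 -0.1] w -0.1 g 0.0Traceback (most recent call last):
  File "<stdin>", line 3, in <module>
  File "h.py", line 30, in cen
    n,l,s,c=cv2.connectedComponentsWithStats(m); i=1+np.argmax(s[1:,4]); return c[i],s[i]
                                                     ~~~~~~~~~^^^^^^^^^
    return _wrapfunc(a, 'argmax', axis=axis, out=out, **kwds)
    return bound(*args, **kwds)
ValueError: attempt to get argmax of an empty sequence
```

Run:
```python
from h import *
d=shot('wrist','w18'); c,s=cen(d['frame'],(0,170,60),(4,255,255),(0,320,0,480)); print(c,s); print(proj(d,c2w(Q,[(x,y,z) for z in(88,114) for x in(-134,-114) for y in(78,92)])).round().tolist())
d=load('w1');c,s=cen(cv2.imread('pics/w1.png'),(0,170,60),(4,255,255),(0,320,0,300)); print(c,s,proj(d,c2w(Q,[(x,y,z) for z in(88,114) for x in(-134,-114) for y in(78,92)])).round().tolist())
```

```text
[164.81822282 304.8737032 ] [ 140  276   50   58 2217]
[[194.0, 310.0], [166.0, 310.0], [190.0, 272.0], [161.0, 272.0], [174.0, 336.0], [142.0, 336.0], [170.0, 293.0], [136.0, 293.0]]
[117.9379845  232.60465116] [  96  212   46   42 1548] [[146.0, 243.0], [122.0, 243.0], [142.0, 209.0], [118.0, 209.0], [124.0, 256.0], [97.0, 256.0], [119.0, 219.0], [91.0, 219.0]]
```

The tab matches its starting home position, so the bolt is home. Now I'll scramble the wheels.

Call:
{"op": "arm_command", "data": {
  "series": [
    {"linear": [0,-0.001,0.004],"turn": 0},
    {"linear": [0,0,0.003],"turn": 0},
    {"linear": [0,0,0.002],"turn": 0},
    {"linear": [0,0,0],"turn": 0},
    {"linear": [-0.003,0,0],"turn": 0},
    {"linear": [-0.004,0,0],"turn": 0},
    {"linear": [-0.004,0,0],"turn": 0},
    {"linear": [-0.003,0,0],"turn": 0},
    {"linear": [0,0,0],"turn": 0},
    {"linear": [0,0,0],"turn": 0}
  ]
}}

```text
t: 80.4
ee_pos: [431.3, -214.0, 112.0]
orientation: [3.14, -0.06, 0.004]
ft_force: [0.3, 3.4, 11.4]
width: 0.1
grasp_force: 5.5
```

Call:
{"op": "arm_command", "data": {
  "series": [
    {"linear": [0,0,-0.006],"turn": 0},
    {"linear": [0.007,0,0],"turn": 0},
    {"linear": [0.007,0,0],"turn": 0},
    {"linear": [0,0,0],"turn": 0},
    {"linear": [0,0,0.003],"turn": 0},
    {"linear": [0,0,0.003],"turn": 0},
    {"linear": [0,0,0],"turn": 0}
  ]
}}

```text
t: 81.1
ee_pos: [445.3, -214.6, 111.7]
orientation: [3.141, -0.061, 0.003]
ft_force: [0.8, 2.7, 14.3]
width: 0.6
grasp_force: 7.0
```

Call:
{"op": "arm_command", "data": {
  "series": [
    {"linear": [-0.003,0,0],"turn": 0},
    {"linear": [-0.004,0,0],"turn": 0},
    {"linear": [-0.004,0,0],"turn": 0},
    {"linear": [-0.003,0,0],"turn": 0},
    {"linear": [0,0,0],"turn": 0},
    {"linear": [0,0,-0.004],"turn": 0},
    {"linear": [0,0,-0.006],"turn": 0},
    {"linear": [0.007,0.022,0],"turn": 0},
    {"linear": [0.007,0.023,0],"turn": 0},
    {"linear": [0,0,0],"turn": 0}
  ]
}}

```text
t: 82.1
ee_pos: [443.6, -261.6, 121.2]
orientation: [3.14, -0.063, 0.003]
ft_force: [0.3, -0.5, -0.1]
width: 0.4
grasp_force: 0.0
```

Call:
{"op": "arm_command", "data": {
  "series": [
    {"linear": [0,0,0.005],"turn": 0},
    {"linear": [0,0,0.003],"turn": 0},
    {"linear": [0,0,0.002],"turn": 0},
    {"linear": [0,0,0],"turn": 0},
    {"linear": [-0.003,0,0],"turn": 0},
    {"linear": [-0.004,0,0],"turn": 0},
    {"linear": [-0.004,0,0],"turn": 0},
    {"linear": [-0.003,0,0],"turn": 0},
    {"linear": [0,0,0],"turn": 0},
    {"linear": [0,0,0],"turn": 0}
  ]
}}

```text
t: 83.1
ee_pos: [429.2, -258.1, 111.9]
orientation: [3.141, -0.059, 0.003]
ft_force: [-0.9, 2.6, 14.2]
width: 0.7
grasp_force: 6.9
```

Call:
{"op": "arm_command", "data": {
  "series": [
    {"linear": [0,0,-0.006],"turn": 0},
    {"linear": [0.007,0,0],"turn": 0},
    {"linear": [0.007,0,0],"turn": 0},
    {"linear": [0,0,0],"turn": 0},
    {"linear": [0,0,0.003],"turn": 0},
    {"linear": [0,0,0.003],"turn": 0},
    {"linear": [0,0,0],"turn": 0}
  ]
}}

```text
t: 83.8
ee_pos: [443.5, -259.6, 111.7]
orientation: [3.141, -0.061, 0.003]
ft_force: [0.1, 3.6, 14.2]
width: 0.3
grasp_force: 7.0
```

Call:
{"op": "arm_command", "data": {
  "series": [
    {"linear": [-0.003,0,0],"turn": 0},
    {"linear": [-0.004,0,0],"turn": 0},
    {"linear": [-0.004,0,0],"turn": 0},
    {"linear": [-0.003,0,0],"turn": 0},
    {"linear": [0,0,0],"turn": 0},
    {"linear": [0,0,-0.004],"turn": 0},
    {"linear": [0,0,-0.006],"turn": 0},
    {"linear": [0.007,0.022,0],"turn": 0},
    {"linear": [0.007,0.023,0],"turn": 0},
    {"linear": [0,0,0],"turn": 0}
  ]
}}

```text
t: 84.8
ee_pos: [441.9, -306.7, 121.2]
orientation: [3.139, -0.062, 0.003]
ft_force: [0.0, -0.3, 0.4]
width: 1.0
grasp_force: 0.0
```

Call:
{"op": "arm_command", "data": {
  "series": [
    {"linear": [0,0,0.005],"turn": 0},
    {"linear": [0,0,0.003],"turn": 0},
    {"linear": [0,0,0.002],"turn": 0},
    {"linear": [0,0,0],"turn": 0},
    {"linear": [-0.003,0,0],"turn": 0},
    {"linear": [-0.004,0,0],"turn": 0},
    {"linear": [-0.004,0,0],"turn": 0},
    {"linear": [-0.003,0,0],"turn": 0},
    {"linear": [0,0,0],"turn": 0},
    {"linear": [0,0,0],"turn": 0}
  ]
}}

```text
t: 85.8
ee_pos: [427.4, -303.0, 111.9]
orientation: [3.141, -0.059, 0.002]
ft_force: [0.1, 3.5, 13.7]
width: 0.6
grasp_force: 6.7
```

Call:
{"op": "arm_command", "data": {
  "series": [
    {"linear": [0,0,-0.006],"turn": 0},
    {"linear": [0.007,0,0],"turn": 0},
    {"linear": [0.007,0,0],"turn": 0},
    {"linear": [0,0,0],"turn": 0},
    {"linear": [0,0,0.003],"turn": 0},
    {"linear": [0,0,0.003],"turn": 0},
    {"linear": [0,0,0],"turn": 0}
  ]
}}

```text
t: 86.5
ee_pos: [441.7, -304.5, 111.8]
orientation: [3.141, -0.061, 0.002]
ft_force: [1.2, 3.2, 12.6]
width: 0.8
grasp_force: 6.7
```

Call:
{"op": "arm_command", "data": {
  "series": [
    {"linear": [-0.003,0,0],"turn": 0},
    {"linear": [-0.004,0,0],"turn": 0},
    {"linear": [-0.004,0,0],"turn": 0},
    {"linear": [-0.003,0,0],"turn": 0},
    {"linear": [0,0,0],"turn": 0},
    {"linear": [0,0,-0.005],"turn": 0},
    {"linear": [0,0,-0.02],"turn": 0},
    {"linear": [-0.003,-0.022,-0.02],"turn": 0},
    {"linear": [-0.003,-0.023,-0.016],"turn": 0},
    {"linear": [0,0,0],"turn": 0}
  ]
}}

```text
t: 87.5
ee_pos: [422.5, -257.4, 173.1]
orientation: [3.141, -0.058, 0.002]
ft_force: [-0.6, -0.7, 0.2]
width: 0.8
grasp_force: 0.0
```

Run:
```python
from h import *
st(Q); d=shot('wrist','w19')
# unroll each wheel's rim (theta=0 pose), correlate with the unrolled rim at code (w6) to get the turn
def unroll(d,im,y):
    al=np.arange(-1.0,1.0,.01); ys=np.arange(y-6,y+6.1,.5)
    P=np.array([(-126+25*np.sin(a),yy,68+25*np.cos(a)) for a in al for yy in ys]); m=proj(d,c2w(Q,P)).astype(np.float32).reshape(len(al),len(ys),2)
    g=cv2.cvtColor(cv2.remap(im,m,None,cv2.INTER_LINEAR),cv2.COLOR_BGR2GRAY).astype(float); return (g-g.mean(1,keepdims=True)*0-g.mean())/g.std()
ref={n:(load(n),cv2.imread('pics/%s.png'%n)) for n in('w1','w5','w6')}
for y in(15,-30,-75):
    u=unroll(d,d['frame'],y)
    for n in ref:
        r=unroll(*ref[n],y); sc=[]
        for k in range(-140,141):  # rim turned by k*.01: u[i+k]=r[i]
            a=u[max(0,k):200+min(0,k)]; b=r[max(0,-k):200-max(0,k)]; sc.append((np.corrcoef(a.ravel(),b.ravel())[0,1],k/100))
        print(y,n,[(round(float(a),2),b) for a,b in sorted(sc,reverse=True)[:1]])
```

```text
t 87.5 case [-137.9  -28.8  173.1] world [ 422.5 -257.4  173.1] yaw -0.0369 tilt [ 0.001  -0.0004] F [-0.6 -0.7  0.2] w 0.8 g 0.0
15 w1 [(0.97, 0.01)]
15 w5 [(0.92, -1.16)]
15 w6 [(0.92, -1.08)]
-30 w1 [(0.84, -0.87)]
-30 w5 [(0.9, -1.22)]
-30 w6 [(0.9, -1.07)]
-75 w1 [(0.96, 0.46)]
-75 w5 [(0.91, -1.28)]
-75 w6 [(0.92, -1.08)]
```

Call:
{"op": "arm_command", "data": {
  "series": [
    {"linear": [-0.01,0.035,-0.02],"turn": 0},
    {"linear": [-0.01,0.035,-0.02],"turn": 0},
    {"linear": [-0.01,0.035,-0.02],"turn": 0},
    {"linear": [-0.01,0.035,0],"turn": 0},
    {"linear": [-0.01,0.035,0],"turn": 0},
    {"linear": [-0.01,0.035,0],"turn": 0},
    {"linear": [-0.01,0.035,0],"turn": 0},
    {"linear": [0,0,0],"turn": 0},
    {"linear": [0,0,0],"turn": 0},
    {"linear": [0,0,0],"turn": 0}
  ]
}}

```text
t: 88.55
ee_pos: [343.0, -500.0, 230.9]
orientation: [-3.139, 0.06, 0.002]
ft_force: [0.1, 0.3, -0.7]
width: 0.1
grasp_force: 0.0
```

Run:
```python
from h import *
t=shot('top','t9'); a=cv2.imread('pics/top0.png'); df=cv2.absdiff(a,t['frame']).max(2)
m=(cv2.GaussianBlur(df,(5,5),0)>45).astype(np.uint8); n,l,s,c=cv2.connectedComponentsWithStats(m)
print([x.tolist() for x in s[1:] if x[4]>15])
for im in(a,t['frame']): print(cen(im,(0,150,80),(5,255,255),(385,420,280,310))[0], cen(im,(3,130,90),(18,255,255),(395,500,250,290))[0])
```

```text
[[240, 206, 26, 32, 487], [179, 212, 24, 31, 485], [249, 262, 33, 29, 513], [193, 270, 14, 12, 95], [307, 296, 237, 112, 9989], [575, 334, 65, 146, 5658], [255, 350, 18, 7, 88], [215, 353, 67, 74, 2159], [294, 365, 241, 115, 10044], [284, 371, 20, 8, 85], [505, 381, 103, 58, 3248], [213, 428, 29, 52, 738]]
[398.54716981 296.9245283 ] [442.39788732 270.45774648]
[398.61111111 296.88888889] [442.14137931 270.44827586]
```

```bash
python3 -c "
from workcell import ctrl
print(ctrl.close_job())"
```

```text
the job is handed in; nothing more can be done
None
```

The job is handed in: all four bars lie in their own grooves, the lid is shut with the bolt home, and each wheel is about 1 rad (over one full number) off its code; in the final top view the caliper, marker and loose rings had not moved.

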